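Stir worn cones out of polishing media in a sieve

TASK

The square bench sieve holds polishing media: four big drums and four cones worn too small. Take the mixing spatula (the longest tool) from the notched rest, put its blade down into the sieve and stir the media about until all four cones have dropped through the holes, with the drums left on top. Stir with the spatula only, fingers off the media, spill nothing, then lay the spatula back across both bars in its notches and leave the other tools and things where they are.

Things in the scene. Friction and masses are not known exactly. Their poses are not given: they have to be found in the camera images.
- sieve: Square sieve fixed to the bench. Origin: centre of its underside, z up, x and y along its sides. Inside 120 x 120 mm, walls 3 mm, rim 54 mm above the origin. A steel plate, top at z = 34 mm, 4 mm thick, has nine square holes 24 mm wide centred at x, y = -40, 0, +40 mm; under it is a closed catch space. The pieces start on the plate; its yaw varies.
- rest: Tool rest fixed to the bench: base 170 x 120 x 5 mm, two bars along its x at y = -52 and +52 mm (11 mm thick, 93 mm clear gap). Origin: centre of its underside. Three pairs of notches at x = -60, 0, +60 mm: floor 26 mm above the origin, 16 mm wide there, between round humps 9 mm high. A tool lies along y across both bars; which lies in which notches varies.
- spatula: Mixing spatula, the longest tool on the rest: 189 mm, about 9 mm wide and thick, 50 g; yellow-brown handle at its +y end, steel shaft and blade at its -y end. Origin: mid-length at its underside; y from blade to handle (solid from y = -93 to +94 mm), z up as it lies. It can be gripped across, between the bars, and tilted blade down.
- spatula_mid (a point): On the spatula's axis above its origin, 4.5 mm over the underside; 30.5 mm above the rest's origin when it lies in the notches.
- spatula_tip (a point): End of the spatula's blade, 93 mm from its origin towards -y, at mid thickness.
- drum1: Drum 1 of 4: squat plaster-coloured ceramic cylinder, 34 mm diameter, 18 mm high, 30 g, loose on the sieve plate; too big for the holes. Origin: centre of its underside.
- drum2: Drum 2 of 4: squat plaster-coloured ceramic cylinder, 34 mm diameter, 18 mm high, 30 g, loose on the sieve plate; too big for the holes. Origin: centre of its underside.
- drum3: Drum 3 of 4: squat plaster-coloured ceramic cylinder, 34 mm diameter, 18 mm high, 30 g, loose on the sieve plate; too big for the holes. Origin: centre of its underside.
- drum4: Drum 4 of 4: squat plaster-coloured ceramic cylinder, 34 mm diameter, 18 mm high, 30 g, loose on the sieve plate; too big for the holes. Origin: centre of its underside.
- cone1: Cone 1 of 4: small blunt cone of the same ceramic, 14 mm base diameter, 14 mm high, 10 g, loose on the solid strips between holes; fits through a hole. Origin: centre of its base.
- cone2: Cone 2 of 4: small blunt cone of the same ceramic, 14 mm base diameter, 14 mm high, 10 g, loose on the solid strips between holes; fits through a hole. Origin: centre of its base.
- cone3: Cone 3 of 4: small blunt cone of the same ceramic, 14 mm base diameter, 14 mm high, 10 g, loose on the solid strips between holes; fits through a hole. Origin: centre of its base.
- cone4: Cone 4 of 4: small blunt cone of the same ceramic, 14 mm base diameter, 14 mm high, 10 g, loose on the solid strips between holes; fits through a hole. Origin: centre of its base.
- carver: Bystander: carver, black and steel, 140 x 9 x 9 mm, loose in another pair of notches, along the rest's y. Origin at its underside, mid-length.
- probe: Bystander: thin steel probe with a bent end, 150 x 13 x 9 mm, loose in another pair of notches. Origin at its underside, mid-length.
- dropper: Bystander: brown dropper bottle with a black bulb, 33 mm diameter, 102 mm tall, loose. Origin: centre of its underside.
- jar_small: Bystander: small screw jar, 40 mm diameter, 57 mm tall, loose. Origin: centre of its underside.
- cast: Bystander: white plaster dental cast, 66 x 70 x 47 mm, loose. Origin: centre of its underside.

How it is judged:
On the way, in this order (a step that is already met when the one before it is completed fails the run):
1. the spatula is lifted off the rest (height (world z) of spatula_mid above 0.08 m), for 0.1 s.
2. the spatula's blade is down inside the sieve (z of spatula_tip in the frame of sieve below 0.05 m and x of spatula_tip in the frame of sieve between -0.06 and 0.06 m and y of spatula_tip in the frame of sieve between -0.06 and 0.06 m), for 0.3 s.
3. all four cones have dropped through the plate (z of cone1 in the frame of sieve between 0 and 0.026 m and z of cone2 in the frame of sieve between 0 and 0.026 m and z of cone3 in the frame of sieve between 0 and 0.026 m and z of cone4 in the frame of sieve between 0 and 0.026 m), for 0.1 s.
At the end, for the whole second after the job is handed in: All four cones are in the catch space under the sieve plate and all four drums are inside the sieve above it; the spatula rests in a pair of notches across both bars, centred lengthwise within 35 mm and within 0.12 rad of the rest's y axis (all of step 3 and z of drum1 in the frame of sieve between 0.024 and 0.06 m and z of drum2 in the frame of sieve between 0.024 and 0.06 m and z of drum3 in the frame of sieve between 0.024 and 0.06 m and z of drum4 in the frame of sieve between 0.024 and 0.06 m and x of drum1 in the frame of sieve between -0.06 and 0.06 m and y of drum1 in the frame of sieve between -0.06 and 0.06 m and x of drum2 in the frame of sieve between -0.06 and 0.06 m and y of drum2 in the frame of sieve between -0.06 and 0.06 m and x of drum3 in the frame of sieve between -0.06 and 0.06 m and y of drum3 in the frame of sieve between -0.06 and 0.06 m and x of drum4 in the frame of sieve between -0.06 and 0.06 m and y of drum4 in the frame of sieve between -0.06 and 0.06 m and x of cone1 in the frame of sieve between -0.06 and 0.06 m and y of cone1 in the frame of sieve between -0.06 and 0.06 m and x of cone2 in the frame of sieve between -0.06 and 0.06 m and y of cone2 in the frame of sieve between -0.06 and 0.06 m and x of cone3 in the frame of sieve between -0.06 and 0.06 m and y of cone3 in the frame of sieve between -0.06 and 0.06 m and x of cone4 in the frame of sieve between -0.06 and 0.06 m and y of cone4 in the frame of sieve between -0.06 and 0.06 m and z of spatula_mid in the frame of rest between 0.026 and 0.035 m and y of spatula_mid in the frame of rest between -0.035 and 0.035 m and x of spatula_mid in the frame of rest between -0.072 and 0.072 m and angle between the y axis of spatula and the y axis of rest, either way round below 0.12 rad and linear speed of spatula below 0.02 m/s); the robot touches nothing.
It fails at once if another tool on the rest (carver or probe) is moved more than 15 mm (distance of any of carver, probe from where it was at the start of the episode above 0.015 m).
It fails at once if the dropper bottle, small jar or cast is moved more than 15 mm (distance of any of dropper, jar_small, cast from where it was at the start of the episode above 0.015 m).
It fails at once if the fingers press on the media (over 1 N) (contact force between the fingers and drum1 above 1 N or contact force between the fingers and drum2 above 1 N or contact force between the fingers and drum3 above 1 N or contact force between the fingers and drum4 above 1 N or contact force between the fingers and cone1 above 1 N or contact force between the fingers and cone2 above 1 N or contact force between the fingers and cone3 above 1 N or contact force between the fingers and cone4 above 1 N).
It also fails if it takes over 64 s, if anything falls off the work surface, if the arm or the gripper's body presses on something with over 40 N, if the wrist force passes 120 N, or if a joint passes its speed limit or range.

ROBOT

A 6-joint arm with a two-finger parallel gripper is mounted at the origin on a cart in front of the work surface, level with it; the furniture and walls round the work are solid. World frame = base frame: x ahead of the robot, y to its left, z up, the work surface at z = 0. Lengths are in m, angles in rad, forces in N, time in s.
With the tool pointing down it reaches from about 0.35 to 0.725 m from the base axis. Payload 6 kg.
Tool frame: the origin (TCP) lies at the very end of the fingers, on their centre line; the grasp point (between the pads) lies 19 mm behind it; z points along the fingers, x is the direction in which the jaws open and shut, and the axes are right-handed (so a half turn about z gives the same grasp; the last joint's range is limited). The gripper opens to 85 mm and grips with 20 to 120 N. Pads are 22 mm wide; open, the fingers measure 114 mm over their backs; the gripper's body (76 mm by 85 mm) begins 54 mm behind the grasp point. The pads swing forward as they close: fully open they stand 13 mm farther back than shut.
Start: joints at [-0.916, 0.04, 0.085, 0, -1.615, -0.334], TCP at [0.189, -0.569, 0.231] pointing down, gripper open.
Joint ranges: [-2.56, 2.56], [-1.29, 2.01], [-1.08, 1.49], [-3.29, 1.98], [-2.81, -0.18], [-2.99, 2.99]. Speed limits (rad/s): [2.57, 2.57, 3.01, 3.14, 3.14, 3.14].

INTERFACE

Orientations are given as a unit quaternion [w, x, y, z].
In Python, from rig import * gives the robot as it stands.
- The arm moves only by the tool step_arm, never from a script. Its argument "deltas" is a list of rows, each a list of 2 entries, a list of its own where there are three numbers: the shift along the tool's x, y, z in mm, then the turn about the tool's z in degrees. A call has 1 to 5 rows; each row shifts and turns the commanded pose from where the row before left it, along the tool's axes as they then stand; what a row does not reach is not made up. A row lasts 1/10 s, in which the tool goes at most 50 mm and 8.59 degrees, less where a joint would pass 70% of its speed; a pose out of reach is approached as far as the arm can. A call is refused whole if a number of a shift passes 50 or a number of a turn 8.59, either way. A call with a gripper value outside its range is refused whole. "gripper" is the gripper command: -1 is shut, 1 is fully open, values between are in proportion, set as the call begins (left out, the last holds). The fingers move at their own pace and stop on an object; "newtons" is the grip in N (left out, the last holds). Time passes only in rows, so rows that do not move let the fingers close. It gives the time, the measured TCP pose, the force and the opening at its end, in the units of the state.
- state(): the state, without advancing time (a new reading comes with each control period).
- snapshot(name): name is "side" or "top"; returns a dict with "img" (400x640x3 uint8, red, green, blue), "z_map" (400x640 float32, m along the optical axis (not along the pixel's ray), 0 where there is no reading), "vertical_fov" (degrees; the focal length in pixels is half the picture's height over the tangent of half this angle, whatever the lens; pixels are square), "cx", "cy" (the principal point, pixels), "k1" (the pictures are not rectified: a ray, as slopes to the right and down, at radius r is drawn at 1 + k1 r^2 times it, then the intrinsics apply), "R" (3x3) and "t" (3): a world point X has camera coordinates R X + t. Camera axes: x right, y down, z forward; pixel columns grow to the right and rows downward; lengths in m; the calibration is good to about 2 mm. A picture is of the moment at which its call begins.
- sign_off(): hands the job in, once; it reports no verdict.
The state is a dict: "time_s": time; "joint_positions": joint angles; "joint_vel": joint speeds; "effort": joint torques, N m; "tool_pos": TCP position; "tcp_rot": TCP orientation; "ft_force": force on the tool from outside, world axes, zero at the start; "moment": the same for the moment, N m; "grip_width": opening from 0.0 (shut) to 1.0 (fully open).
Only numpy, scipy, OpenCV 4.12 (cv2) and the standard library are available. Lean on these libraries where they do the work, as an engineer would, in place of code of your own. Each camera call takes 0.05 s, during which the arm holds its last target.

## Working session

There is one attempt and no reset: what is moved stays moved. The work goes in short steps, Python scripts to look and compute and a tool call to move; the robot and the scene stay as the last step left them, time stands still between calls to the robot, and variables do not carry over. Pictures are saved under pics/ and viewed, and the job is handed in when it is done.

Besides the shell and the picture viewer there is one more tool, called by a JSON object that holds its "name" and its "arguments", one argument or row to a line. step_arm: Moves the arm, as the interface text tells. Its arguments: {"type":"object","properties":{"deltas":{"type":"array","items":{"type":"array"}},"gripper":{"type":"number"},"newtons":{"type":"number"}},"required":["deltas"]}

```bash
ls; mkdir -p pics; cat > h.py <<'E'
from rig import *
import numpy as np, cv2
def snap(n,fn=None):
    s=snapshot(n)
    if fn: cv2.imwrite('pics/'+fn,s['img'][:,:,::-1])
    return s
def F(s): return 200/np.tan(np.radians(s['vertical_fov'])/2)
def ray(s,u,v):
    f=F(s);K=np.array([[f,0,s['cx']],[0,f,s['cy']],[0,0,1.]])
    xd=np.array([(u-s['cx'])/f,(v-s['cy'])/f]);x=xd.copy()
    for _ in range(30): x=xd/(1+s['k1']*(x@x))
    R=np.array(s['R']);t=np.array(s['t'])
    return -R.T@t, R.T@np.array([x[0],x[1],1.])
def onz(s,u,v,z):
    c,d=ray(s,u,v); return c+d*(z-c[2])/d[2]
def dep(s,u,v):
    c,d=ray(s,u,v); return c+d*s['z_map'][int(round(v)),int(round(u))]
def proj(s,X):
    p=np.array(s['R'])@np.array(X)+np.array(s['t']);x=p[:2]/p[2];x=x*(1+s['k1']*(x@x));return x*F(s)+[s['cx'],s['cy']]
E
python3 - <<'E'
from h import *
for n in('top','side'):
    s=snap(n,n+'0.png');print(n,F(s),s['cx'],s['cy'],s['k1'],ray(s,320,200))
print(state())
E
```

```text
pics
top 435.3733290061902 317.0787259228595 196.84548340927836 0.012209608761549738 (array([0.37831772, 0.07535835, 0.9861678 ]), array([ 0.15578733, -0.00206497, -0.98783782]))
side 399.2078910385013 308.4648677845889 195.0616034676119 -0.024498960110315465 (array([0.55159179, 0.82097991, 0.48336557]), array([-0.03090943, -0.86371321, -0.50401597]))
{'time_s': 0.1, 'joint_positions': array([-9.16295639e-01,  4.07278293e-02,  8.39393150e-02, -4.52537283e-04,
       -1.61548520e+00, -3.33727706e-01]), 'joint_vel': array([-0.00085491, -0.00079261,  0.00254329,  0.00244908,  0.00034377,
        0.00214102]), 'effort': array([-3.94627074e-03, -3.69349301e+01,  3.48283517e+01,  6.95159152e+00,
       -4.51827451e-03,  3.54661972e-05]), 'tool_pos': array([ 0.18919207, -0.56908681,  0.23039935]), 'tcp_rot': array([-6.42659311e-04,  5.85098503e-01,  8.10961864e-01,  4.28667779e-04]), 'ft_force': array([-0.52877625, -0.53036564, -0.73854223]), 'moment': array([-0.02809845, -0.01045256, -0.03523403]), 'grip_width': 0.9939026613688369}
```

View pics/top0.png

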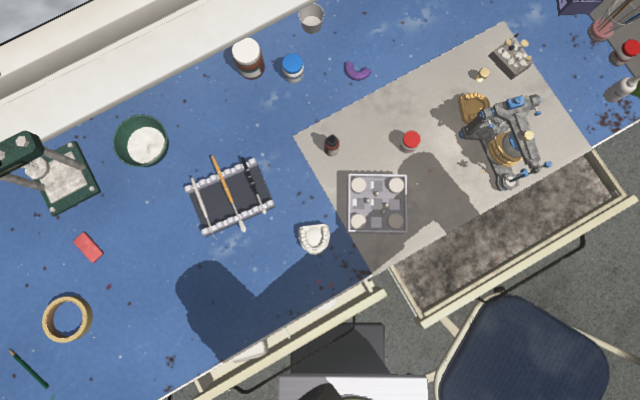

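View pics/side0.png

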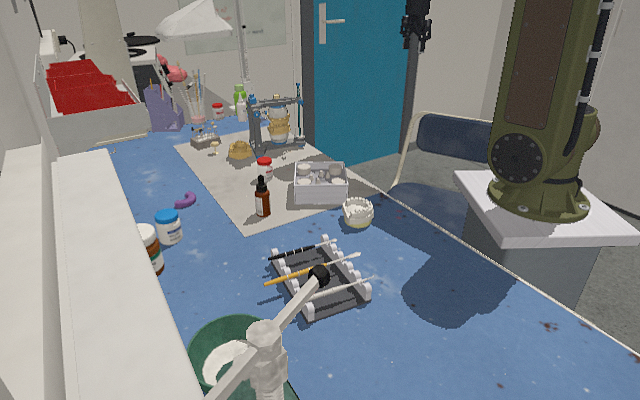

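The top view shows the rest at (230,197) with the spatula in its middle notches: handle at (215,158), blade at (243,230). The sieve is at (378,203). I'll enlarge both areas.

```bash
python3 - <<'E'
from h import *
s=snap('top')
im=s['img'][:,:,::-1]
a=cv2.resize(im[165:240,340:415],None,fx=7,fy=7,interpolation=cv2.INTER_CUBIC)
cv2.imwrite('pics/sv0.png',a)
a=cv2.resize(im[145:245,175:285],None,fx=6,fy=6,interpolation=cv2.INTER_CUBIC)
cv2.imwrite('pics/rs0.png',a)
for nm,u,v,z in [('handle',215,158,.0305),('blade',243,230,.0305),('dropper',332,145,.1),('jar',411,139,.057),('cast',314,237,.047),('sTL',349,175,.054),('sTR',406,175,.054),('sBR',407,231,.054),('sBL',349,232,.054)]:
    print(nm,onz(s,u,v,z).round(3),dep(s,u,v).round(3))
E
```

```text
handle [0.624 0.311 0.03 ] [0.623 0.311 0.031]
blade [0.461 0.242 0.03 ] [0.461 0.242 0.033]
dropper [0.635 0.049 0.1  ] [0.644 0.048 0.069]
jar [ 0.663 -0.127  0.057] [ 0.663 -0.127  0.056]
cast [0.446 0.086 0.047] [0.446 0.086 0.037]
sTL [0.581 0.01  0.054] [0.58  0.011 0.057]
sTR [ 0.582 -0.114  0.054] [ 0.582 -0.115  0.052]
sBR [ 0.459 -0.113  0.054] [ 0.459 -0.113  0.055]
sBL [0.456 0.011 0.054] [0.46  0.008 0.014]
```

View pics/sv0.png

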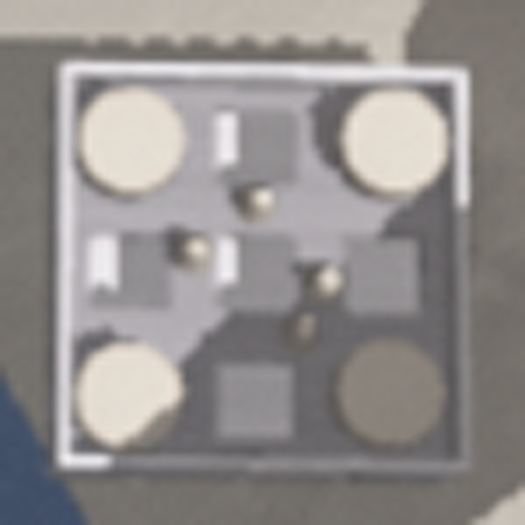

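View pics/rs0.png

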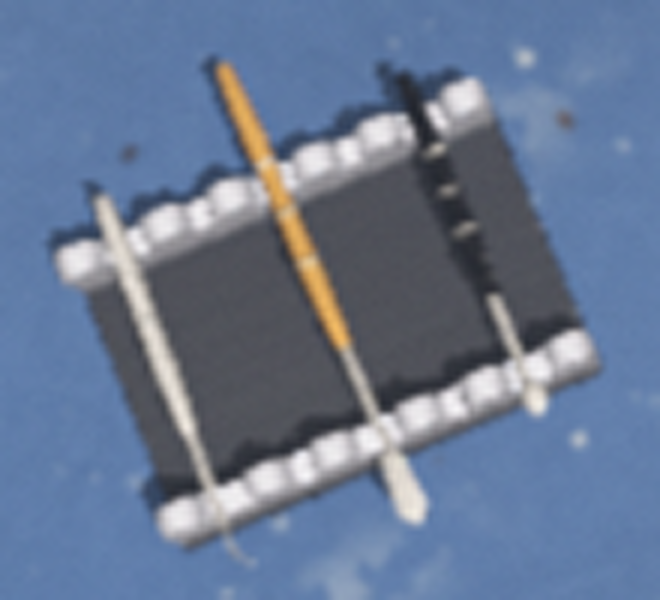

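```bash
python3 - <<'E'
from h import *
from scipy.spatial.transform import Rotation as Ro
s=snap('top')
im=s['img'].astype(int); r,g,b=im[...,0],im[...,1],im[...,2]
hsv=cv2.cvtColor(s['img'],cv2.COLOR_RGB2HSV)
m=((hsv[...,0]>8)&(hsv[...,0]<28)&(hsv[...,1]>120)&(hsv[...,2]>120))
m[:, :180]=0;m[:,280:]=0;m[:145]=0;m[245:]=0
v,u=np.nonzero(m);print(len(u),u.min(),u.max(),v.min(),v.max())
P=np.array([onz(s,a,c,.034) for a,c in zip(u,v)])[:,:2]
c=P.mean(0);d=np.linalg.svd(P-c)[2][0]; d*=np.sign(d[0])
q=(P-c)@d;print('handle line',c,d,np.degrees(np.arctan2(d[1],d[0])),q.min(),q.max())
# ends from enlarged crop
for n,a,e in [('hand',215+.0-3,155.5),('blade',243.5,232)]: 
    X=onz(s,a,e,.0305)[:2];print(n,X,(X-c)@d,(X-c)@[-d[1],d[0]])
# bar hump tops centres corner
for a,e in [(80,262),(465,98),(180,520),(575,352)]:
    print(onz(s,175+a/6,145+e/6,.034)[:2].round(4))
# sieve stuff, crop
def cz(a,e,z): return onz(s,340+(a+.5)/7-.5,165+(e+.5)/7-.5,z)[:2].round(4)
C=np.array([cz(a,e,.054) for a,e in [(60,65),(467,70),(467,465),(62,463)]]);print('corners',C.tolist(),C.mean(0),[np.linalg.norm(C[i]-C[i-1]) for i in range(4)])
print('holes',[cz(a,e,.034).tolist() for a,e in [(255,275),(262,145),(130,270),(382,275),(255,400)]])
print('drums',[cz(a,e,.052).tolist() for a,e in [(132,140),(395,140),(130,393),(390,392)]])
print('cones',[cz(a,e,.044).tolist() for a,e in [(256,202),(192,250),(326,280),(303,328)]])
R0=Ro.from_quat(np.roll(state()['tcp_rot'],-1)).as_matrix();print(R0.round(3))
# bench profile near -x of sieve
for x in np.arange(.28,.47,.02):
    print(round(x,2),[ (lambda p:round(dep(s,*p)[2],3))(proj(s,[x,y,0.])) for y in (-.12,-.05,0.)])
E
```

```text
126 212 232 156 202
handle line [0.57208798 0.2920433 ] [0.90576279 0.42378506] 25.073785593272305 -0.05393877806973186 0.06055016206115726
hand [0.62927183 0.31808569] 0.06283137708205333 -0.0006454346334300199
blade [0.45680557 0.24091897] -0.12608424406024252 0.0025484452065746227
[0.5521 0.3663]
[0.6155 0.2256]
[0.4567 0.3245]
[0.5196 0.182 ]
corners [[0.5836, 0.0122], [0.5828, -0.1148], [0.4594, -0.1116], [0.4591, 0.0121]] [ 0.521225 -0.050525] [np.float64(0.1245000401606361), np.float64(0.12700251966004455), np.float64(0.12344148411291887), np.float64(0.12370036378281189)]
holes [[0.5207, -0.0504], [0.5624, -0.0532], [0.522, -0.011], [0.5209, -0.0904], [0.481, -0.0498]]
drums [[0.5603, -0.0103], [0.5608, -0.0923], [0.481, -0.009], [0.4819, -0.0889]]
cones [[0.5423, -0.0497], [0.5269, -0.0295], [0.5177, -0.0712], [0.5026, -0.0638]]
[[-0.315  0.949 -0.   ]
 [ 0.949  0.315  0.001]
 [ 0.001 -0.    -1.   ]]
0.28 [np.float64(-0.855), np.float64(-0.85), np.float64(-0.045)]
0.3 [np.float64(-0.854), np.float64(-0.856), np.float64(-0.052)]
0.32 [np.float64(-0.187), np.float64(-0.048), np.float64(-0.174)]
0.34 [np.float64(-0.211), np.float64(-0.146), np.float64(0.001)]
0.36 [np.float64(-0.214), np.float64(-0.842), np.float64(-0.0)]
0.38 [np.float64(-0.216), np.float64(0.002), np.float64(-0.001)]
0.4 [np.float64(-0.226), np.float64(0.004), np.float64(0.002)]
0.42 [np.float64(0.005), np.float64(0.003), np.float64(-0.0)]
0.44 [np.float64(0.002), np.float64(-0.001), np.float64(-0.004)]
0.46 [np.float64(0.005), np.float64(0.005), np.float64(0.017)]
```

Spatula mid is at (0.543, 0.2795), axis at 25.1°, and its length measures 189 mm, which matches. The sieve is centred at (0.521, -0.0505) with about 0° yaw. The tool can only yaw, so my plan is:
- Grip the spatula lightly.
- Lever its handle on the fixed sieve rim to tilt the blade down.
- Stir, then level it by pressing it back into the notches.

{"name": "step_arm", "arguments": {
  "deltas": [
    [[34.6,29.7,0],0],
    [[34.6,29.7,0],0],
    [[34.6,29.7,0],0],
    [[34.6,29.7,0],0],
    [[34.6,29.7,0],0]
  ],
  "gripper": -0.3,
  "newtons": 60
}}

```text
time_s: 0.7
tool_pos: [0.2757, -0.3568, 0.2311]
tcp_rot: [0.0, 0.585, 0.811, 0.0]
ft_force: [2.1, -0.8, 0.7]
grip_width: 0.352
```

{"name": "step_arm", "arguments": {
  "deltas": [
    [[34.6,29.7,0],0],
    [[34.6,29.7,0],0],
    [[34.6,29.7,0],0],
    [[34.6,29.7,0],0],
    [[34.6,29.7,0],0]
  ]
}}

```text
time_s: 1.2
tool_pos: [0.3621, -0.1455, 0.2315]
tcp_rot: [0.0, 0.585, 0.811, 0.0]
ft_force: [1.7, -0.7, 0.3]
grip_width: 0.351
```

{"name": "step_arm", "arguments": {
  "deltas": [
    [[34.6,29.7,0],0],
    [[34.6,29.7,0],0],
    [[34.6,29.7,0],0],
    [[34.6,29.7,0],0],
    [[34.6,29.7,0],0]
  ]
}}

```text
time_s: 1.7
tool_pos: [0.4486, 0.0657, 0.2315]
tcp_rot: [0.0, 0.585, 0.811, 0.0]
ft_force: [1.2, -1.4, 1.0]
grip_width: 0.351
```

{"name": "step_arm", "arguments": {
  "deltas": [
    [[34.6,29.7,0],0],
    [[34.6,29.7,0],0],
    [[34.6,29.7,0],0],
    [[34.6,29.7,0],0],
    [[0,0,0],-6.7]
  ]
}}

```text
time_s: 2.2
tool_pos: [0.5177, 0.2363, 0.2278]
tcp_rot: [-0.001, 0.535, 0.845, -0.002]
ft_force: [-1.1, -0.1, -0.9]
grip_width: 0.351
```

{"name": "step_arm", "arguments": {
  "deltas": [
    [[28,33,0],0],
    [[0,0,40],0],
    [[0,0,40],0],
    [[0,0,40],0],
    [[0,0,0],0]
  ]
}}

```text
time_s: 2.7
tool_pos: [0.5322, 0.2699, 0.1041]
tcp_rot: [-0.003, 0.537, 0.844, -0.005]
ft_force: [-1.4, 0.2, -0.9]
grip_width: 0.343
```

```bash
cat >> h.py <<'E'
def tool():
    from scipy.spatial.transform import Rotation as Ro
    st=state();return np.array(st['tool_pos']),Ro.from_quat(np.roll(st['tcp_rot'],-1)).as_matrix(),st
def to(x,y,z=None):
    p,R,st=tool();d=np.array([x,y,p[2] if z is None else z])-p
    print('tool delta mm',(R.T@d*1000).round(1),'pos',p.round(4),'yang',np.degrees(np.arctan2(R[1,1],R[0,1])).round(2),'t',st['time_s'],'w',round(st['grip_width'],3))
E
python3 - <<'E'
from h import *
to(.5358,.2761,.0125)
s=snap('top','t1.png');a=cv2.resize(s['img'][120:260,150:310,::-1],None,fx=5,fy=5,interpolation=cv2.INTER_CUBIC);cv2.imwrite('pics/t1c.png',a[:600,:800])
E
```

```text
tool delta mm [ 4.2  6.9 91.5] pos [0.5322 0.2699 0.1041] yang 25.06 t 2.7 w 0.343
```

View pics/t1c.png

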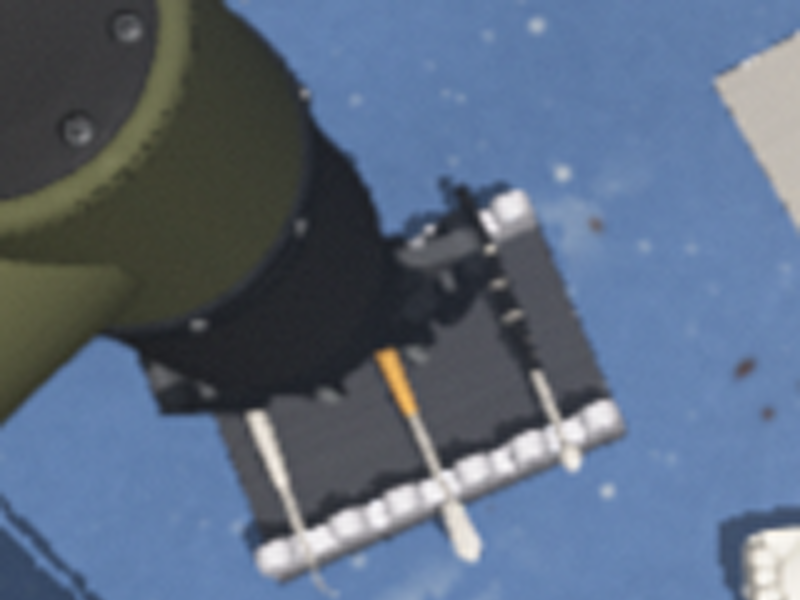

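The gripper is over the spatula (orange handle at (395,380) in the crop), about 4 mm and 7 mm off. I'll correct that and go down.

{"name": "step_arm", "arguments": {
  "deltas": [
    [[4,7,20],0],
    [[0,0,25],0],
    [[0,0,0],0]
  ]
}}

```text
time_s: 3.05
tool_pos: [0.5396, 0.2781, 0.0658]
tcp_rot: [-0.001, 0.537, 0.844, -0.001]
ft_force: [-0.4, -0.6, -1.4]
grip_width: 0.351
```

```bash
python3 - <<'E'
from h import *
to(.5358,.2761,.0125)
s=snap('side','s1.png');a=cv2.resize(s['img'][220:340,240:400,::-1],None,fx=5,fy=5,interpolation=cv2.INTER_CUBIC);cv2.imwrite('pics/s1c.png',a[:600,:800])
E
```

```text
tool delta mm [-0.2 -4.2 53.3] pos [0.5396 0.2781 0.0658] yang 25.07 t 3.05 w 0.351
```

View pics/s1c.png

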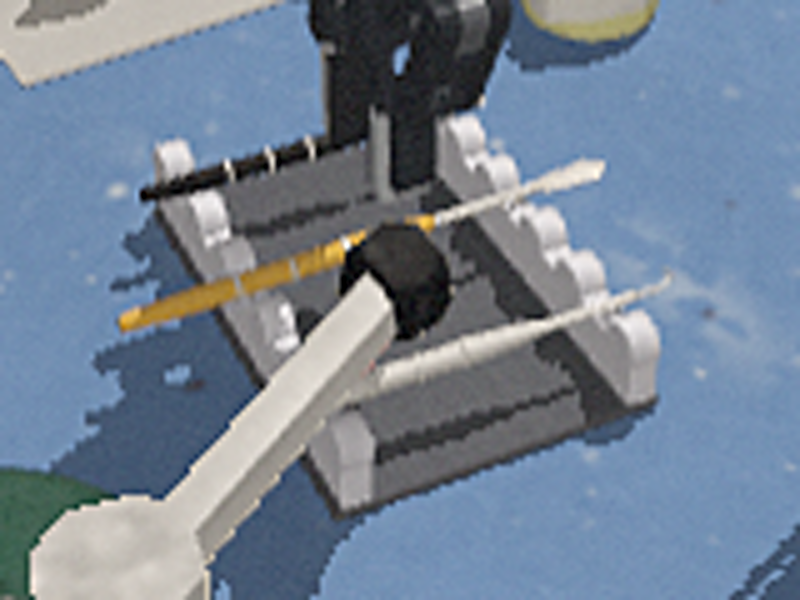

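The side view shows the open fingers above the spatula, around (390,150) in the crop. A foreground lamp hides part of it. I'll go down and close.

{"name": "step_arm", "arguments": {
  "deltas": [
    [[0,-4,25],0],
    [[0,0,25],0],
    [[0,0,3],0],
    [[0,0,0],0]
  ]
}}

```text
time_s: 3.5
tool_pos: [0.5374, 0.2771, 0.0155]
tcp_rot: [0.001, 0.537, 0.844, 0.001]
ft_force: [0.6, -0.6, 0.1]
grip_width: 0.348
```

{"name": "step_arm", "arguments": {
  "deltas": [
    [[0,0,0],0],
    [[0,0,0],0],
    [[0,0,0],0],
    [[0,0,0],0]
  ],
  "gripper": -1,
  "newtons": 60
}}

```text
time_s: 3.9
tool_pos: [0.5378, 0.2776, 0.0162]
tcp_rot: [0.001, 0.537, 0.844, 0.002]
ft_force: [-1.5, -0.5, 6.4]
grip_width: 0.079
```

{"name": "step_arm", "arguments": {
  "deltas": [
    [[0,0,0],0],
    [[0,0,-15],0],
    [[0,0,-40],0],
    [[0,0,-40],0],
    [[0,0,-10],0]
  ]
}}

```text
time_s: 4.4
tool_pos: [0.5387, 0.2778, 0.1257]
tcp_rot: [0.002, 0.537, 0.844, 0.004]
ft_force: [0.7, 0.5, 0.1]
grip_width: 0.08
```

```bash
python3 - <<'E'
from h import *
to(.5358,.2761,.0125)
s=snap('side','s2.png');a=cv2.resize(s['img'][160:340,240:400,::-1],None,fx=5,fy=5,interpolation=cv2.INTER_CUBIC);cv2.imwrite('pics/s2c.png',a[:600,:800])
E
```

```text
tool delta mm [ -0.4  -4.3 113.2] pos [0.5387 0.2778 0.1257] yang 25.1 t 4.4 w 0.08
```

View pics/s2c.png

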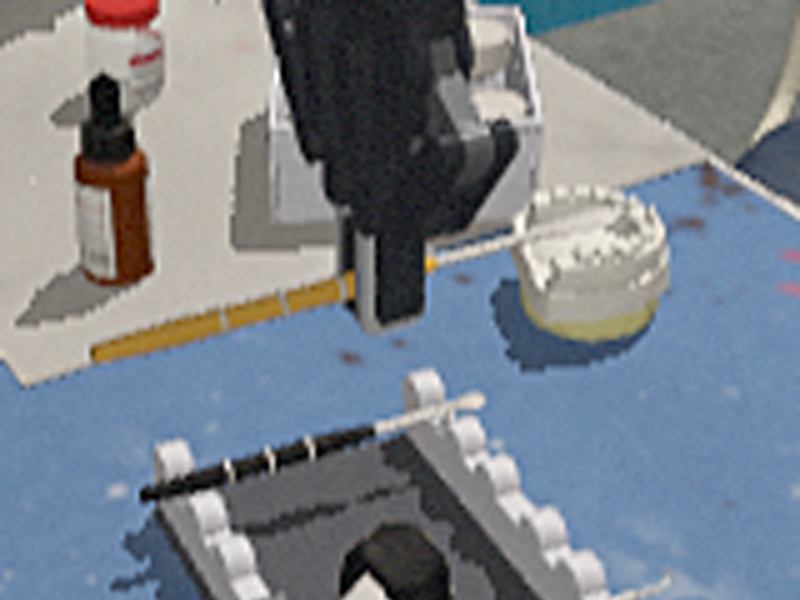

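The spatula is held level, gripped about 5 mm from its middle towards the blade. Next I'll check the bench-edge profile on the robot side of the sieve, where I plan to lever it.

```bash
python3 - <<'E'
from h import *
s=snap('top')
# grid of points by depth map -> xyz
pts=[]
for v in range(232,300):
    for u in range(370,440):
        if s['z_map'][v,u]>0: pts.append(dep(s,u,v))
pts=np.array(pts)
for y in (-.06,-.08,-.09,-.10,-.11,-.12):
    print(y,[ (lambda q: '%d:%d'%(round(x*1000),round(q[:,2].max()*1000)) if len(q) else '-')(pts[(abs(pts[:,0]-x)<.004)&(abs(pts[:,1]-y)<.005)]) for x in np.arange(.32,.46,.01)])
E
```

```text
-0.06 ['320:-43', '330:-44', '340:-200', '350:-199', '-', '370:3', '380:5', '390:3', '400:5', '410:4', '420:5', '430:3', '440:3', '450:5', '460:32']
-0.08 ['320:-44', '330:-43', '-', '-', '-', '-', '380:6', '390:5', '400:6', '410:6', '420:5', '430:4', '440:5', '450:6', '460:38']
-0.09 ['-', '-', '-', '-', '-', '-', '-', '390:4', '400:5', '410:5', '420:6', '430:4', '440:5', '450:4', '460:39']
-0.1 ['-', '-', '-', '-', '-', '-', '-', '390:1', '400:4', '410:6', '420:6', '430:4', '440:6', '450:4', '460:43']
-0.11 ['-', '-', '-', '-', '-', '370:-192', '380:-176', '-', '400:4', '410:6', '420:6', '430:5', '440:4', '450:5', '460:44']
-0.12 ['-', '-', '-', '350:-190', '360:-186', '370:-173', '380:-173', '390:-175', '400:2', '410:3', '420:6', '430:4', '440:6', '450:5', '460:5']
```

{"name": "step_arm", "arguments": {
  "deltas": [
    [[-40,0,0],8.4],
    [[-40,0,0],8.4],
    [[-40,0,0],8.4],
    [[0,0,0],0]
  ]
}}

```text
time_s: 4.9
tool_pos: [0.5703, 0.1585, 0.1166]
tcp_rot: [-0.0, 0.711, 0.704, -0.002]
ft_force: [-0.9, 0.5, -0.4]
grip_width: 0.08
```

{"name": "step_arm", "arguments": {
  "deltas": [
    [[-42,-22,0],0],
    [[-42,-22,0],0],
    [[-42,-22,0],0],
    [[-42,-22,0],0],
    [[-42,-22,0],0]
  ]
}}

```text
time_s: 5.4
tool_pos: [0.4584, -0.0483, 0.1169]
tcp_rot: [-0.001, 0.707, 0.707, -0.001]
ft_force: [0.8, -1.0, -0.4]
grip_width: 0.079
```

{"name": "step_arm", "arguments": {
  "deltas": [
    [[-42,-22,0],0],
    [[0,0,0],0]
  ]
}}

```text
time_s: 5.6
tool_pos: [0.4356, -0.0922, 0.1174]
tcp_rot: [-0.001, 0.709, 0.705, -0.001]
ft_force: [-0.6, 1.4, -0.7]
grip_width: 0.081
```

```bash
python3 - <<'E'
from h import *
to(.434,-.10,.07)
s=snap('side','s3.png');a=cv2.resize(s['img'][130:250,270:430,::-1],None,fx=5,fy=5,interpolation=cv2.INTER_CUBIC);cv2.imwrite('pics/s3c.png',a[:600,:800])
E
```

```text
tool delta mm [-7.8 -1.5 47.4] pos [ 0.4356 -0.0922  0.1174] yang -0.32 t 5.6 w 0.081
```

View pics/s3c.png

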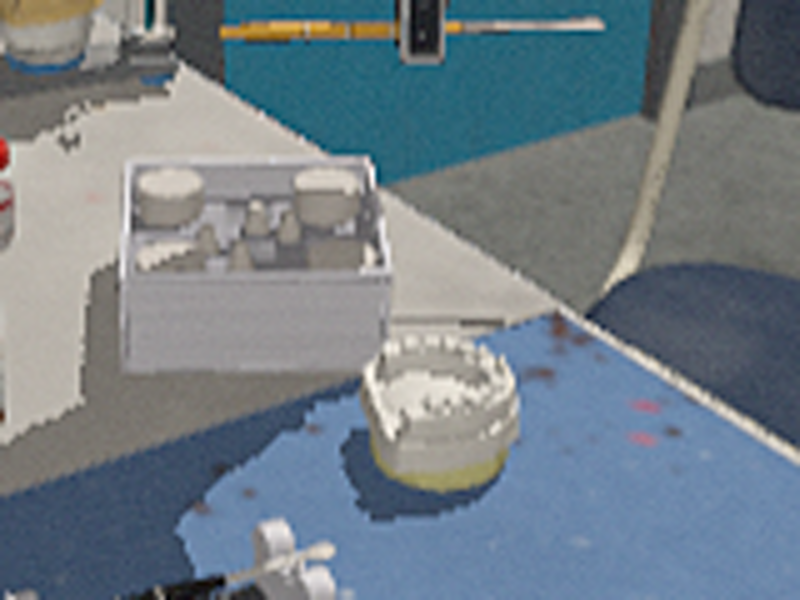

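The side view shows the spatula level along world x at (410,30) in the crop, with the sieve below and to the left. I'll drop the grip to 20 N and lower the handle onto the rim.

{"name": "step_arm", "arguments": {
  "deltas": [
    [[-8,-1,20],0],
    [[0,0,25],0],
    [[0,0,15],0],
    [[0,0,6],0],
    [[0,0,5],0]
  ],
  "newtons": 20
}}

```text
time_s: 6.15
tool_pos: [0.4371, -0.0966, 0.0466]
tcp_rot: [-0.0, 0.707, 0.707, -0.001]
ft_force: [0.2, 0.9, -0.3]
grip_width: 0.084
```

{"name": "step_arm", "arguments": {
  "deltas": [
    [[0,0,5],0],
    [[0,0,5],0],
    [[0,0,5],0],
    [[0,0,0],0]
  ]
}}

```text
time_s: 6.55
tool_pos: [0.4395, -0.0978, 0.0374]
tcp_rot: [0.003, 0.707, 0.707, 0.001]
ft_force: [-8.9, 0.9, 20.8]
grip_width: 0.078
```

```bash
python3 - <<'E'
from h import *
to(.434,-.10,.0265);print(state()['ft_force'])
s=snap('side','s4.png');a=cv2.resize(s['img'][130:250,270:430,::-1],None,fx=5,fy=5,interpolation=cv2.INTER_CUBIC);cv2.imwrite('pics/s4c.png',a[:600,:800])
E
```

```text
tool delta mm [-2.2 -5.6 10.9] pos [ 0.4395 -0.0978  0.0374] yang -0.04 t 6.55 w 0.078
[-8.9266025   0.85222125 20.77457477]
```

View pics/s4c.png

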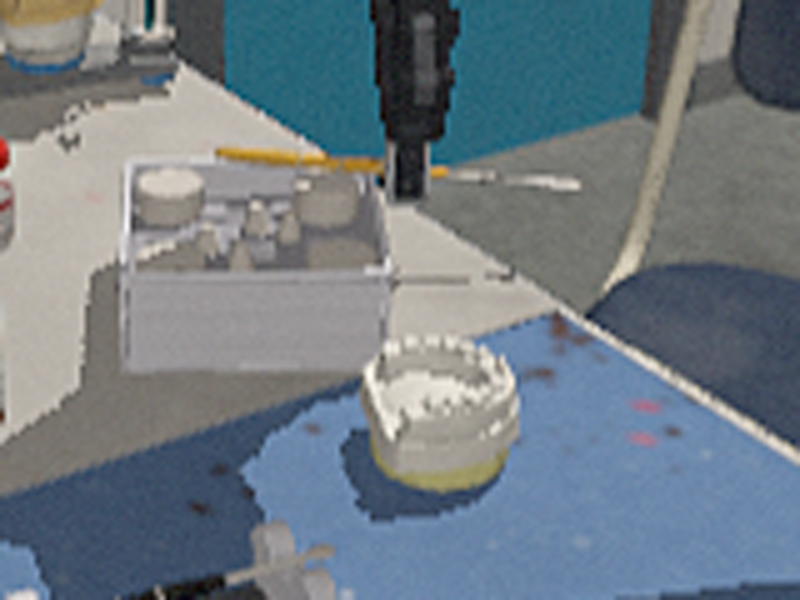

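It's tilting, with about 6° visible. The finger is close to the wall, so I'll shift 8 mm away from it and keep lowering.

{"name": "step_arm", "arguments": {
  "deltas": [
    [[0,-8,0],0],
    [[0,0,4],0],
    [[0,0,4],0],
    [[0,0,4],0],
    [[0,0,0],0]
  ]
}}

```text
time_s: 7.1
tool_pos: [0.4329, -0.0974, 0.0257]
tcp_rot: [0.004, 0.707, 0.707, 0.003]
ft_force: [-2.9, 1.2, 18.1]
grip_width: 0.085
```

```bash
python3 - <<'E'
from h import *
to(.430,-.10,.0265);print(state()['ft_force'])
s=snap('side','s5.png');a=cv2.resize(s['img'][130:250,270:430,::-1],None,fx=5,fy=5,interpolation=cv2.INTER_CUBIC);cv2.imwrite('pics/s5c.png',a[:600,:800])
E
```

```text
tool delta mm [-2.6 -2.9 -0.8] pos [ 0.4329 -0.0974  0.0257] yang -0.03 t 7.1 w 0.085
[-2.90723208  1.17854182 18.14495238]
```

View pics/s5c.png

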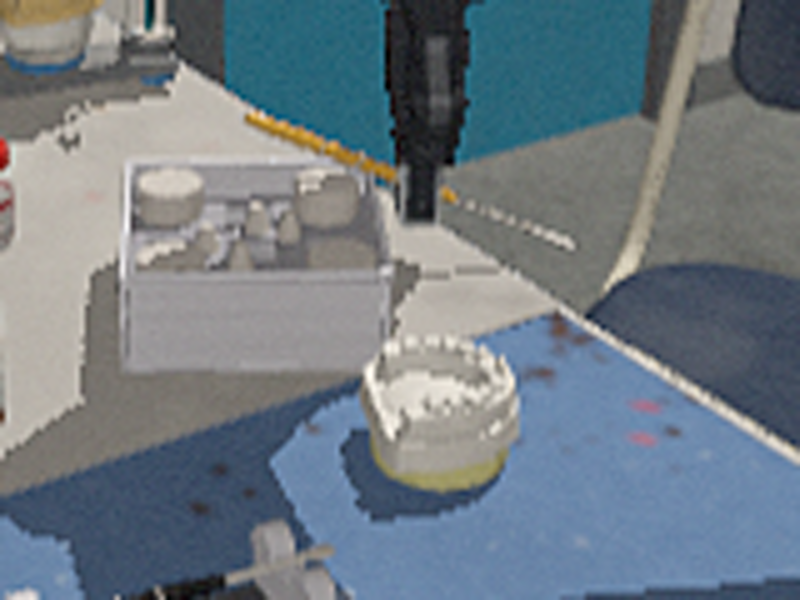

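The tilt is now about 25–27° (handle at (250,115), tip at (575,245)). I'll go a little further.

{"name": "step_arm", "arguments": {
  "deltas": [
    [[0,0,4],0],
    [[0,0,4],0],
    [[0,2,2],0],
    [[0,0,0],0]
  ]
}}

```text
time_s: 7.55
tool_pos: [0.4354, -0.0977, 0.017]
tcp_rot: [0.004, 0.707, 0.707, 0.003]
ft_force: [-7.9, 0.9, 26.0]
grip_width: 0.084
```

```bash
cat >> h.py <<'E'
def ends(s,R0,fn=None):
    """spatula axis by orange mask + depth/plane: returns handle pixel pts"""
    hsv=cv2.cvtColor(s['img'],cv2.COLOR_RGB2HSV)
    m=((hsv[...,0]>8)&(hsv[...,0]<28)&(hsv[...,1]>120)&(hsv[...,2]>90))
    k=np.zeros_like(m);k[R0[2]:R0[3],R0[0]:R0[1]]=1;m&=k
    v,u=np.nonzero(m);return u,v
def ony(s,u,v,y):
    c,d=ray(s,u,v); return c+d*(y-c[1])/d[1]
def tilt(s,R0,y):
    u,v=ends(s,R0);P=np.array([ony(s,a,b,y) for a,b in zip(u,v)])
    c=P.mean(0);d=np.linalg.svd((P-c)[:,[0,2]])[2][0]
    print('n',len(u),'tilt',np.degrees(np.arctan(d[1]/d[0])),'c',c.round(4),'top',P[P[:,2].argmax()].round(4));return c,d*np.sign(d[0])
E
python3 - <<'E'
from h import *
to(.430,-.10,.0265);print(state()['ft_force'])
s=snap('side','s6.png');a=cv2.resize(s['img'][130:250,270:430,::-1],None,fx=5,fy=5,interpolation=cv2.INTER_CUBIC);cv2.imwrite('pics/s6c.png',a[:600,:800])
tilt(s,(310,375,140,175),-.0975)
E
```

```text
tool delta mm [-2.3 -5.3 -9.5] pos [ 0.4354 -0.0977  0.017 ] yang -0.02 t 7.55 w 0.084
[-7.91418517  0.94469672 26.004068  ]
n 73 tilt 37.356767542775025 c [ 0.4754 -0.0975  0.0689] top [ 0.5108 -0.0975  0.0965]
```

View pics/s6c.png

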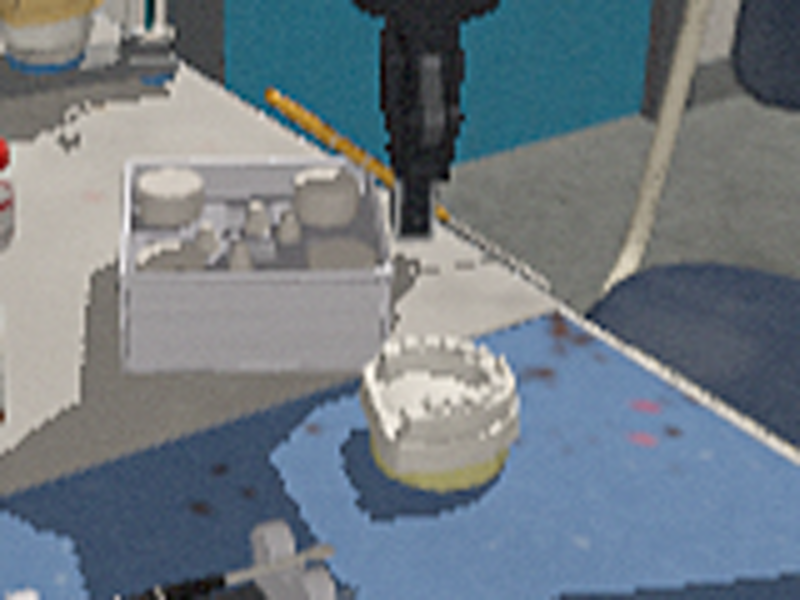

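The tilt is 37°, and the blade clears the bench edge. I'll grip harder, lift, and carry it over the sieve.

{"name": "step_arm", "arguments": {
  "deltas": [
    [[0,0,0],0],
    [[0,-3,-20],0],
    [[0,0,-45],0],
    [[0,0,-45],0],
    [[10,40,0],0]
  ],
  "newtons": 100
}}

```text
time_s: 8.1
tool_pos: [0.4716, -0.0879, 0.132]
tcp_rot: [0.007, 0.708, 0.706, 0.007]
ft_force: [0.9, -0.0, 1.8]
grip_width: 0.08
```

{"name": "step_arm", "arguments": {
  "deltas": [
    [[10,40,0],0],
    [[10,40,0],0],
    [[10,40,0],0],
    [[7,36,0],0],
    [[0,0,0],0]
  ]
}}

```text
time_s: 8.6
tool_pos: [0.6267, -0.0495, 0.1173]
tcp_rot: [-0.001, 0.708, 0.707, -0.002]
ft_force: [-0.4, -0.0, -1.7]
grip_width: 0.077
```

```bash
python3 - <<'E'
from h import *
to(.631,-.0505,.0715)
p=tool()[0]
s=snap('side','s7.png');a=cv2.resize(s['img'][130:250,240:400,::-1],None,fx=5,fy=5,interpolation=cv2.INTER_CUBIC);cv2.imwrite('pics/s7c.png',a[:600,:800])
c,d=tilt(s,(240,400,100,200),p[1])
e=proj(s,p+[-.072,0,-.0335]);print('pred tip px',e, (e-[240,130])*5)
E
```

```text
tool delta mm [-0.9  4.5 45.8] pos [ 0.6267 -0.0495  0.1173] yang -0.08 t 8.6 w 0.077
n 292 tilt -77.56008894138556 c [ 0.6706 -0.0495  0.1271] top [ 0.5895 -0.0495  0.2009]
pred tip px [305.56269861 161.14017815] [327.81349306 155.70089073]
```

View pics/s7c.png

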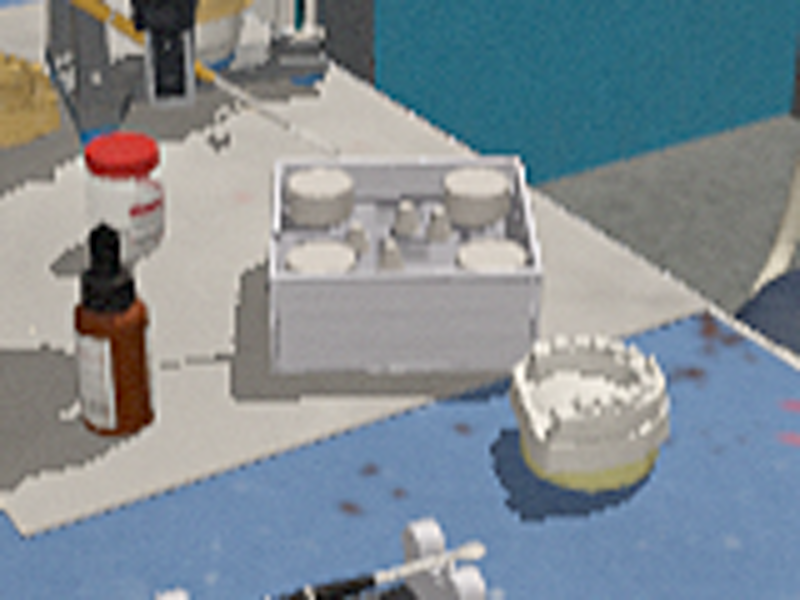

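The tip is at (340,152) in the crop, close to where I predicted. I'll refine the tip offset from it and check the top view.

```bash
python3 - <<'E'
from h import *
p=tool()[0]
s=snap('side')
print((ony(s,240+340.5/5-.4,130+152.5/5-.4,p[1])-p).round(4))
s=snap('top');cv2.imwrite('pics/t7c.png',cv2.resize(s['img'][140:240,330:430,::-1],None,fx=6,fy=6,interpolation=cv2.INTER_CUBIC))
E
```

```text
[-0.0757 -0.     -0.0319]
```

View pics/t7c.png

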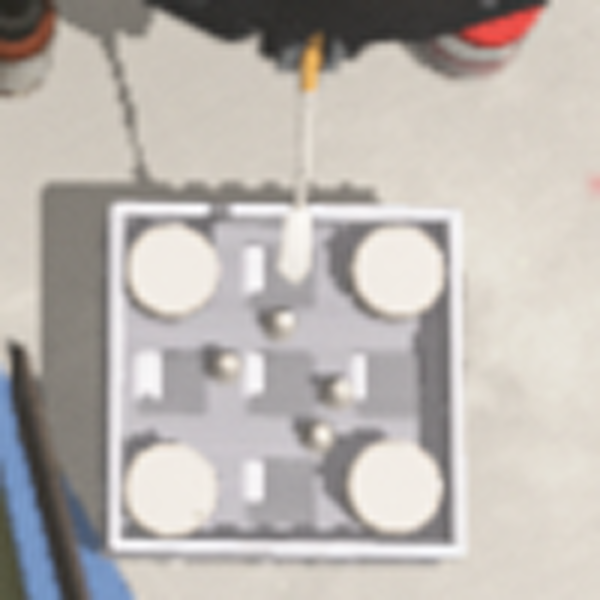

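```bash
cat >> h.py <<'E'
def cr(s,a,e,u0,v0,k,z): return onz(s,u0+(a+.5)/k-.5,v0+(e+.5)/k-.5,z)
E
python3 - <<'E'
from h import *
p=tool()[0];s=snap('top')
print('tip',(cr(s,293,282,330,140,6,.0845)-p).round(4),p)
C=np.array([.521,-.0505,0])
for a,e,z in [(278,322,.044),(226,365,.044),(338,389,.044),(320,435,.044),(286,384,.034),(173,270,.052),(398,270,.052),(170,490,.052),(395,487,.052)]:
    print(((cr(s,a,e,330,140,6,z)-C)*1000).round(1)[:2])
E
```

```text
tip [-0.0742  0.0011 -0.0356] [ 0.62415224 -0.05050296  0.12012441]
[21.7  1.3]
[ 5.7 20.5]
[ -2.9 -20.2]
[-19.9 -13.4]
[ 0.3 -2.7]
[39.3 40.2]
[ 39.8 -41.6]
[-41.2  42. ]
[-39.5 -38.7]
```

{"name": "step_arm", "arguments": {
  "deltas": [
    [[0,9,0],0],
    [[0,0,20],0],
    [[0,0,20],0],
    [[0,0,4],0],
    [[0,0,0],0]
  ]
}}

```text
time_s: 9.3
tool_pos: [0.6329, -0.0508, 0.0764]
tcp_rot: [-0.0, 0.708, 0.706, -0.0]
ft_force: [-0.1, 0.9, -1.0]
grip_width: 0.078
```

```bash
cat > look.py <<'E'
from h import *
import sys
n=sys.argv[1]
p,R,st=tool()
print('t',st['time_s'],'tcp',p.round(4),'F',np.round(st['ft_force'],1),'tip sieve mm',((p+[-.074,.001,-.033]-[.521,-.0505,0])*1000).round(1))
s=snap('top');a=cv2.resize(s['img'][150:240,335:425,::-1],None,fx=6,fy=6,interpolation=cv2.INTER_CUBIC)
s=snap('side');b=cv2.resize(s['img'][110:210,270:360,::-1],None,fx=6,fy=6,interpolation=cv2.INTER_CUBIC)[:540,:260+150]
b=cv2.resize(s['img'][152:192,287:352,::-1],None,fx=6,fy=6,interpolation=cv2.INTER_CUBIC)
b=b[:,:260*2]
c=np.zeros((540,800,3),np.uint8);c[:,:540]=a[:540,:540]
b=cv2.resize(s['img'][120:192,287:351,::-1],None,fx=4,fy=4,interpolation=cv2.INTER_CUBIC)
c[:b.shape[0],544:544+b.shape[1]]=b[:540,:256]
cv2.imwrite('pics/'+n,c)
E
python3 look.py l1.png
```

```text
t 9.3 tcp [ 0.6329 -0.0508  0.0764] F [-0.1  0.9 -1. ] tip sieve mm [37.9  0.7 43.4]
```

View pics/l1.png

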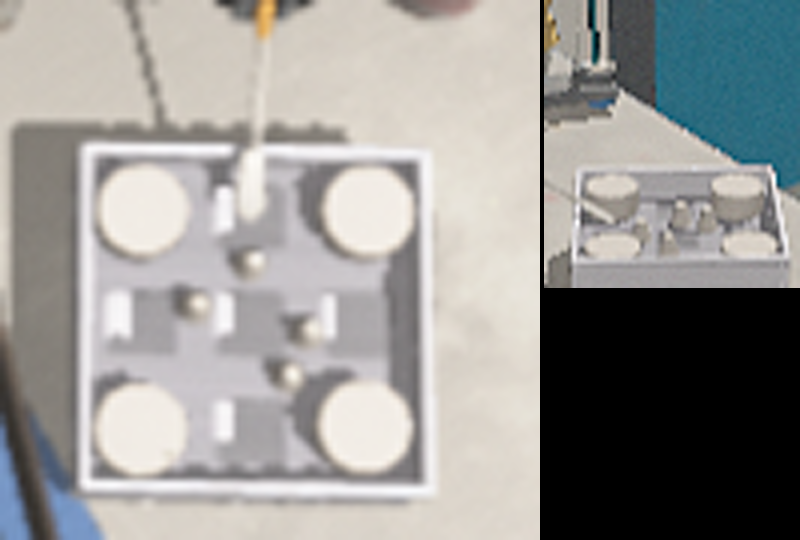

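{"name": "step_arm", "arguments": {
  "deltas": [
    [[0,-10,2],0],
    [[0,-10,3],0],
    [[0,-8,0],0],
    [[0,-5,0],0],
    [[0,0,0],0]
  ]
}}

```text
time_s: 9.9
tool_pos: [0.6003, -0.0505, 0.0724]
tcp_rot: [0.0, 0.708, 0.706, 0.001]
ft_force: [-0.2, 0.2, -0.1]
grip_width: 0.078
```

```bash
python3 look.py l2.png
```

```text
t 9.9 tcp [ 0.6003 -0.0505  0.0724] F [-0.2  0.2 -0.1] tip sieve mm [ 5.3  1.  39.4]
```

View pics/l2.png

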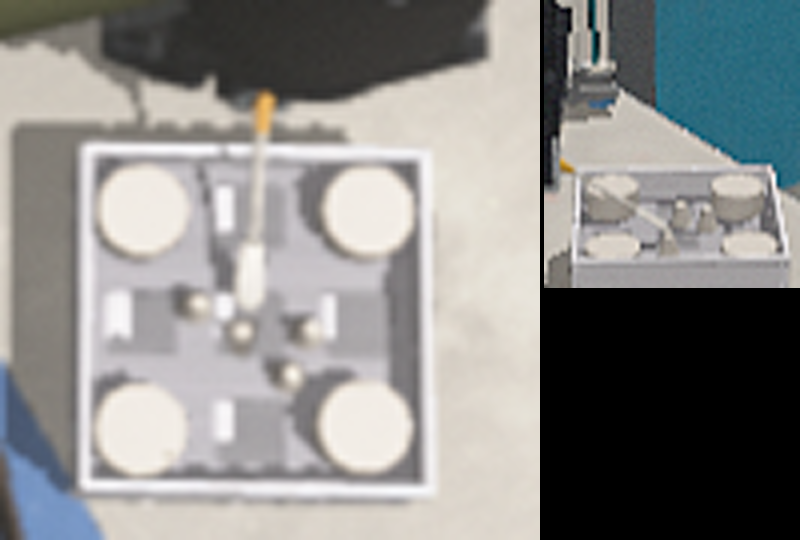

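```bash
cat >> look.py <<'E'
t=snap('top')
p0=np.array([.521,-.0505])
print('z grid (rows x +56..-56, cols y +56..-56), mm')
pts=np.array([dep(t,u,v) for v in range(172,240) for u in range(342,412)])
np.save('/tmp/pts.npy',pts)
q=(pts[:,:2]-p0)*1000
for x in range(32,-37,-4):
    print('%4d'%x,' '.join('%3d'%(lambda k: round(k.max()) if len(k) else 0)(pts[(abs(q[:,0]-x)<2.1)&(abs(q[:,1]-y)<2.1),2]*1000) for y in range(44,-45,-4)))
E
python3 look.py l3.png
```

```text
t 10.0 tcp [ 0.6006 -0.0505  0.0719] F [ 0.  -0.  -0.8] tip sieve mm [ 5.6  1.  38.9]
z grid (rows x +56..-56, cols y +56..-56), mm
  32  55  53  54  54  54  53  37  36  34   0   0  62   0   0  36  32  35  37  54  56  54  54  52
  28  53  52  54  53  52  37  35  35  35  34  57  59   0  34  35  35  36  36  44  54  54  55  54
  24  51  54  53  49  36  33  35  37  35  39  57  56  54  36  34  39  36  33  35  34  51  54  51
  20  36  37  36  38  36  35  35  36  37  36  53  54  52  36  36  38  37  37  37  36  36  37  35
  16  36  38  34  39  36  36  37  37  37  34  50  54  48  38  38  38  37  36  37  39  35  37  33
  12   5   7   6  39  34  38  45  36  35  32  48  49  47  35  34  37  36  38  38  34  33  36  32
   8   4   7   4   5  35  43  48  50   0   6  42  44  45   4  34  36  36  37  37   0   5   5   5
   4   6   5   5   5  36  47  50  50  36   5  16  17  21   3  34  36  38  37  35   0   6   6   6
   0   4   5   7   5  35  37  45  34  37   4  16  15  17   3  35  41  52  45  35   0   4   4   6
  -4   4   7   5   5  37  36  36  37  36   6  13  13  15   5  35  45  52  50  35   0   4   6   6
  -8   0   0   0   0  35  36  37  38  38   0   0  10   9   0  34  35  43  42  35   0   0   0   0
 -12  32  36  35  35  35  34  37  37  37  36  37  37  35  34  37  36  37  35  37  36  37  37  34
 -16  36  36  35  37  37  35  35  36  38  35  37  37  37  44  49  46  36  35  36  36  37  37  36
 -20  36  39  36  36  37  36  34  34  35  34  36  35  37  43  50  52  41  34  36  40  35  35  47
 -24  52  51  55  35  36  38  35  34  39  36  36  36  37  36  46  47  35  37  52  51  54  54  56
 -28  53  52  53  54  52  34  38  37  36  33  33  36  35  35  35  34  37  51  54  54  55  52  52
 -32  55  55  52  54  53  31  37  37  36   6   6   7   5   4  34  35  35  52  56  56  53  55  53
 -36  55  55  53  54  53  35  38  35  34   6   6   5   7   6  34  38  36  51  53  55  53  54  53
```

The depth grid shows cone 1 down the centre hole, with its top at about 16 mm. Next is cone 2 at (6, 21): I'll push it +y into the left-middle hole.

{"name": "step_arm", "arguments": {
  "deltas": [
    [[0,-5,0],0],
    [[10,0,1],0],
    [[10,0,0],0],
    [[8,0,0],0],
    [[0,0,0],0]
  ]
}}

```text
time_s: 10.65
tool_pos: [0.5953, -0.0211, 0.0703]
tcp_rot: [-0.0, 0.707, 0.707, 0.0]
ft_force: [0.4, -0.7, -1.3]
grip_width: 0.081
```

```bash
python3 look.py l4.png
```

```text
t 10.65 tcp [ 0.5953 -0.0211  0.0703] F [ 0.4 -0.7 -1.3] tip sieve mm [ 0.3 30.4 37.3]
z grid (rows x +56..-56, cols y +56..-56), mm
  32  55  55  54  57  66  50  36  36  37   0   0   0   5   0  36  38  35  36  52  54  55  54  54
  28  54  53  55  53  62  35  35  37  36  37  34  34  36  38  36  38  35  35  35  55  55  55  54
  24  56  53  53  56  59  37  35  37  37  36  38  34  36  34  36  36  39  35  37  36  53  53  53
  20  37  37  38  55  57  52  38  35  36  35  34  33  36  36  37  35  35  33  34  37  35  36  37
  16  36  39  39  57  56  51  39  36  35  35  36  37  37  36  36  37  35  36  36  37  37  35  37
  12   4  39  39  50  52  50  37  34  36  33  35  34  35  37  36  37  35  35  36  35  36  32  34
   8   2   5   6  46  46  49  37  37  36   5   5   5   4   5  34  35  37  34  36   0   6   4   4
   4   7   6  49  43  45  46  37  37  36   2  17  19  19  14  36  35  40  37  37   0   4   3   5
   0   8   5   5   7  40  37  36  36  35   6  17  18  18   5  36  43  48  47  35   0   4   5   6
  -4   4   7   6   5  33  36  38  35  34   6  15  13  10   5  34  42  48  49  37   0   3   6   4
  -8   0   0   0   0  34  37  35  34  34   0   0   0  11   0  36  37  44  44  36   0   0   0   0
 -12  36  34  34  37  37  37   0  33  36  34  34  35  34  37  34  37  35  39  35  35  34  34  36
 -16  35  36  36  37  36  36  37  37  37  37  38  34  35  43  50  50  44  38  35  35  38  37  35
 -20  37  36  36  35  36  36  37  37  37  37  36  36  35  43  48  49  44  40  36  38  35  33  35
 -24  51  54  54  38  39  36  36  38  35  36  37  36  37  36  41  48  35  37  49  51  55  52  54
 -28  55  55  54  52  50  38  37  35  33  31  29  34  32  36  35  34  37  48  53  56  55  54  56
 -32  53  53  54  55  53  35  37  34  35   0   5   5   6   5  37  36  36  55  53  54  56  54  54
 -36  56  56  54  56  54  35  35  36  36   0   4   4   5   6  34  36  37  55  56  54  52  55  56
```

View pics/l4.png

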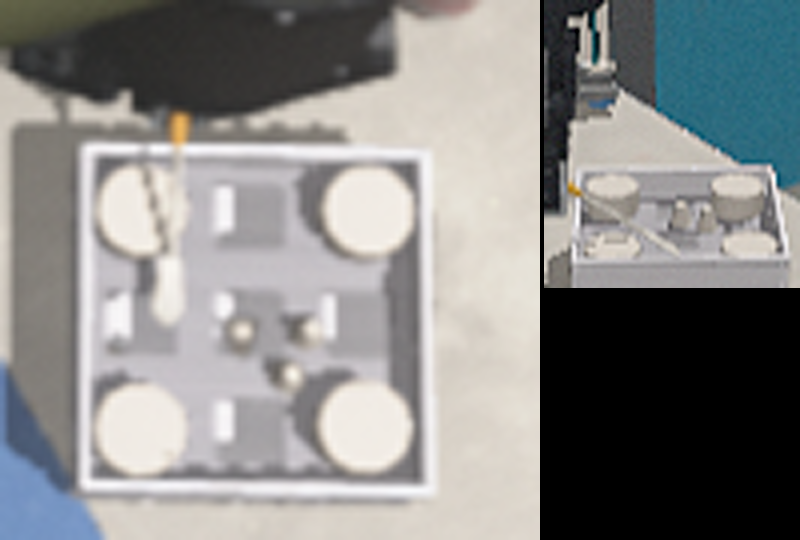

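The cone is gone from the strip. Next is cone 3 at (-3, -20): I'll sweep −y into the right-middle hole.

{"name": "step_arm", "arguments": {
  "deltas": [
    [[-18,-6,0],0],
    [[-15,0,0],0],
    [[-12,0,0],0],
    [[-10,0,0],0],
    [[-8,0,0],0]
  ]
}}

```text
time_s: 11.3
tool_pos: [0.5891, -0.0868, 0.0703]
tcp_rot: [-0.0, 0.708, 0.706, -0.0]
ft_force: [0.1, 0.9, -1.0]
grip_width: 0.078
```

{"name": "step_arm", "arguments": {
  "deltas": [
    [[0,0,0],0],
    [[0,0,0],0]
  ]
}}

```text
time_s: 11.5
tool_pos: [0.5892, -0.0856, 0.0702]
tcp_rot: [-0.0, 0.708, 0.706, 0.0]
ft_force: [0.3, 0.7, -0.8]
grip_width: 0.082
```

```bash
python3 look.py l5.png
```

```text
t 11.5 tcp [ 0.5892 -0.0856  0.0702] F [ 0.3  0.7 -0.8] tip sieve mm [ -5.8 -34.1  37.2]
z grid (rows x +56..-56, cols y +56..-56), mm
  32  55  54  54  53  55  53  37  35  34   0   0   0   5   0  35  36  35 204 207 209 209 207 204
  28  54  53  54  53  51  35  37  35  36  35  35  35  36  36  37  38  36  36  36  64  67  54  55
  24  54  52  52  47  36  38  37  37  38  36  36  35  36  37  38  39  34  36  35  64  64  53  53
  20  36  36  36  36  36  37  35  36  37  38  37  38  35  36  37  37  36  36  37  61  64  35  35
  16  37  35  38  37  37  36  37  37  35  37  36  35  36  37  35  36  36  36  40  59  57   0  34
  12   3   6   5   5  34  37  39  36  36  34  35  34  35  35  37  36  36  36  56  57  56   0  34
   8   4   6   3   5  35  36  31  35  33   4   3   5   6   6  34  37  37  36  53  53  55   0   0
   4   5   6   4   4  34  35  33  35  35   4  16  15  17   5  33  35  35  36  46  51  51   0  10
   0   3   4   6   6  34  35  37  36  35   4  18  15  16   6  35  37  36  37  45  45  47  43  19
  -4   7   7   7   3  35  37  35  37  34   4   5  12  13   4  36  35  36  36  45  43  44  16  15
  -8   8   0   7   0  34  35  37  35  34   0   0  12   9   0  36  38  35  37  36  42   0  12   0
 -12  36  35  37  35  36  36  35  36  36  35  35  34  36  36  34  38  36  35  35  35  34  37  36
 -16  37  37  36  37  37  35  35  36  35  38  38  36  32  39  50  50  44  36  35  37  39  35  34
 -20  35  38  39  39  36  34  37  34  35  38  37  37  37  41  51  50  38  37  35  38  35  36  34
 -24  52  53  54  34  36  37  38  35  34  37  35  37  37  37  45  47  37  37  52  52  54  55  55
 -28  54  53  52  53  54  37  37  38  36  31  32  34  36  35  34  37  37  47  53  52  53  54  53
 -32  54  55  53  55  53  34  38  36  36   0   4   7   4   6  36  36  36  50  53  52  55  55  52
 -36  54  56  53  53  56  35  35  36  35   0   5   4   6   6  36  36  37  54  53  53  55  55  53
```

View pics/l5.png

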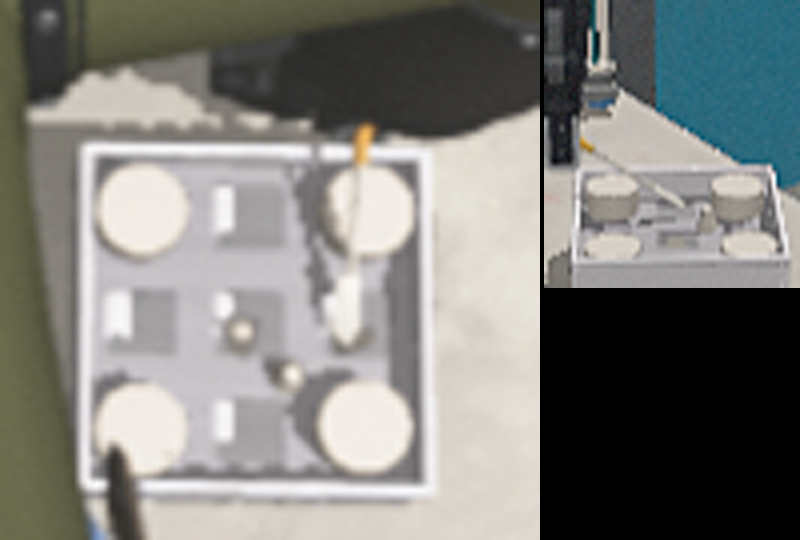

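Cone 3 is down the right-middle hole. Cone 4, at (-19, -14), goes +y first and then −x into the bottom-middle hole.

{"name": "step_arm", "arguments": {
  "deltas": [
    [[3,-7,0],0],
    [[3,-7,0],0],
    [[7,0,0],0],
    [[7,0,0],0],
    [[5,0,0],0]
  ]
}}

```text
time_s: 12.15
tool_pos: [0.5753, -0.0596, 0.0704]
tcp_rot: [0.0, 0.708, 0.707, 0.0]
ft_force: [1.0, 0.1, -0.4]
grip_width: 0.074
```

{"name": "step_arm", "arguments": {
  "deltas": [
    [[0,0,0],0],
    [[-4,0,0],0],
    [[0,9,0],0],
    [[0,9,0],0],
    [[0,0,0],0]
  ]
}}

```text
time_s: 12.65
tool_pos: [0.5942, -0.0648, 0.0699]
tcp_rot: [-0.0, 0.708, 0.706, -0.0]
ft_force: [0.0, 0.4, -0.8]
grip_width: 0.079
```

```bash
python3 look.py l6.png
```

```text
t 12.65 tcp [ 0.5942 -0.0648  0.0699] F [ 0.   0.4 -0.8] tip sieve mm [ -0.8 -13.3  36.9]
z grid (rows x +56..-56, cols y +56..-56), mm
  32  55  54  54  54  56  53  35  35  35   0   0   0   3   0  68  62  35  35  51  53  51  53  55
  28  55  55  54  56  53  36  38  38  37  34  38  35  35  35  65  62  36  36  35  54  56  52  55
  24  55  53  54  50  38  37  39  37  36  34  37  39  33  38  61  61  37  37  38  33  52  53  53
  20  35  39  39  38  36  38  35  35  37  35  37  37  37  36  59  58  37  37  37  38  38  36  35
  16  35  36  37  37  37  36  36  36  37  36  34  37  37  36  54  56  38  36  36  36  35  36  34
  12   5   6   6   5  35  35  35  36  36  32  36  33  34  52  51  49   0  37  40  37  39  37  35
   8   0   4   6   4  33  36  34  36  36   3   5   4   6  49  49  48  47  36  35   0   6   5   4
   4   9   7   3   4  36  36  33  35  36   5  15  18  16  47  48  46  46  37  37   0  12  16  12
   0   8   8   3   6  34  37  37  37  36   5  17  16  16   3  41  41  34  36  36   0  11  15  16
  -4   6   7   7   6  35  37  36  36  37   2   7  15  14   5  37  37  36  35  36   0   5  16  16
  -8   0   7   7   0  34  36  37  37  35   0   0  12  11   0  35  35  36  37  35   0   0  13   0
 -12  36  31  33  34  34  36  36  37  36  36  42  44  36  35  38  37  36  35  36  35  39  35  36
 -16  36  37  37  37  37  37  39  35  36  41  49  48  40  35  34  35  35  37  36  35  37  36  36
 -20  35  35  37  34  36  36  39  35  37  43  52  52  38  35  37  33  36  38  36  35  35  34  34
 -24  53  52  54  34  38  37  34  35  34  34  46  46  37  36  37  39  36  34  49  53  56  53  54
 -28  53  54  54  54  55  35  37  35  35  29  32  31  32  33  35  36  37  51  52  54  53  56  54
 -32  55  55  54  55  55  35  37  34  37   7   7   5   5   5  35  35  36  51  53  54  52  55  54
 -36  56  55  55  55  53  35  36  37  35   0   4   4   3   6  35  40  37  53  54  54  57  54  53
```

View pics/l6.png

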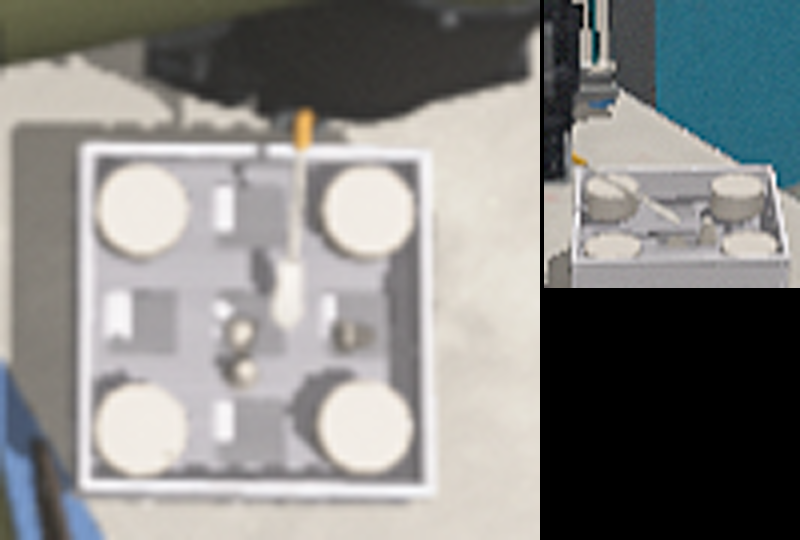

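Cone 4 now sits at (-18, +2), so I'll push −x.

{"name": "step_arm", "arguments": {
  "deltas": [
    [[15,3,0],0],
    [[0,-10,0],0],
    [[0,-8,0],0],
    [[0,-8,0],0],
    [[0,-7,0],0]
  ]
}}

```text
time_s: 13.3
tool_pos: [0.5624, -0.0494, 0.0705]
tcp_rot: [0.0, 0.708, 0.706, 0.0]
ft_force: [0.2, 0.1, -0.2]
grip_width: 0.083
```

```bash
python3 look.py l7.png
```

```text
t 13.3 tcp [ 0.5624 -0.0494  0.0705] F [ 0.2  0.1 -0.2] tip sieve mm [-32.6   2.1  37.5]
z grid (rows x +56..-56, cols y +56..-56), mm
  32 157 148 141 173 128 127 117 115 116  94  89  85   4   0  34  37  35  37  51  54  54  53  55
  28  54  56  56  54  55  35 140 144  36  34  87  88  33  38  35  37  34  36  35  50  55  53  55
  24  48  54 214 219  35  36  36  36  38  35  85  83   0  37  35  36  37  37  35  49  53  53  55
  20  37  36  36 223 224  34  38  38  36  36  35  82   0  36  38  38  37  37  37  37  35  36  35
  16  35  36 267  38 228 224  33  37  37  35  76  78   4  38  39  36  35  36  37  38  37  33  38
  12   5   5 273 292  35 228 227  36  37  34  77  75   5  34  36  36  35  36  37  37  35  37  32
   8   4   4   6 303 316 289 228 228 225 226 221 221 221 215 208  35  36 274  35   0   5   5   5
   4   6   4   6   7 331 337 339  35  36   7 221 221 221   5  36 301 313 294  37   0   9  15  14
   0   5   4   7   6  36  35 355 352 339 341 339 334 333 336 334 326  34  37  37   0  11  15  15
  -4   7   7   5   6  37  36 366 374 373 374 375 374 374 374  35  38  36  34  35   0   6  15  17
  -8   6   6   0   9  34  37  39  35  35 371 373 375 374 368  37  36  37  37  36   0   0  13   0
 -12  36 415  35  37  38  37  36  38  38  34  56  58   0  36  36  34  35  36  35  34  36  36  38
 -16 419 415  37  37  36  37  36  35  34  34  54  55  36  40  36  37  37  38  35  36  36  35  40
 -20  35  35  34  35  38  35  37  36  37  37  53  54  45  36  37  37  36  37  34  36  37  37  36
 -24  56  56  53  34  38  37  37  35  36  48  49  52  48  36  36  38  36  39  50  54  56  54  54
 -28  56  56  54  53  51  36  37  36  35  47  46  46  46  34  33  37  37  50  54  55  54  55  54
 -32  56  56  54  56  54  35  37  34  35  12  45  45  10   6  35  37  35  53  53  53  55  55  53
 -36  55  52  54  55  53  34  36  37  35  12  15  17  13   5  38  36  37  53  55  54  55  55  56
```

View pics/l7.png

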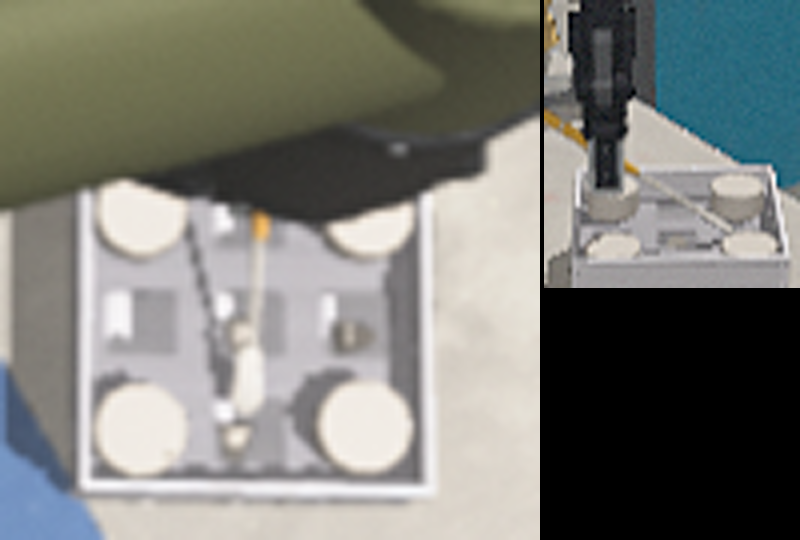

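Cone 4 is down. I'll lift clear and check that the whole plate is empty of cones.

{"name": "step_arm", "arguments": {
  "deltas": [
    [[0,0,-40],0],
    [[0,0,-40],0],
    [[41,-3,0],0],
    [[41,-3,0],0],
    [[41,-3,0],0]
  ]
}}

```text
time_s: 13.95
tool_pos: [0.5545, 0.0747, 0.1507]
tcp_rot: [0.0, 0.708, 0.706, 0.001]
ft_force: [1.0, 0.3, -1.5]
grip_width: 0.08
```

{"name": "step_arm", "arguments": {
  "deltas": [
    [[41,-3,0],0],
    [[41,-3,0],0],
    [[41,-3,0],0],
    [[41,-3,0],0],
    [[0,0,0],0]
  ]
}}

```text
time_s: 14.45
tool_pos: [0.5422, 0.2416, 0.1495]
tcp_rot: [-0.0, 0.706, 0.708, -0.0]
ft_force: [-0.8, -0.9, -0.4]
grip_width: 0.083
```

```bash
python3 look.py l8.png
python3 - <<'E'
from h import *
s=snap('side','s8.png');cv2.imwrite('pics/s8c.png',cv2.resize(s['img'][130:280,220:400,::-1],None,fx=4,fy=4,interpolation=cv2.INTER_CUBIC))
E
```

```text
t 14.45 tcp [0.5422 0.2416 0.1495] F [-0.8 -0.9 -0.4] tip sieve mm [-52.8 293.1 116.5]
z grid (rows x +56..-56, cols y +56..-56), mm
  32  52  55  55  56  53  53  36  36  34   0   0   0   0   0  38  38  36  36  56  51  56  54  54
  28  54  56  54  53  52  36  35  34  37  36  37  35  37  37  36  34  36  36  43  54  54  54  55
  24  53  53  51  37  36  38  34  34  36  36  37  37  35  37  38  37  33  34  38  38  53  53  55
  20  35  38  38  35  38  36  35  36  38  35  36  37  37  35  38  37  36  37  36  34  36  37  37
  16  37  38  38  36  36  38  37  36  35  37  35  36  36  35  38  38  35  36  39  37  39  37  34
  12   2  38  38   7  39  37  34  35  36  33  35  32  35  34  37  36  37  34  40  40  36  36  32
   8   3   5   4   7  36  37  37  37  39   1   3   5   2   4  36  36  35  37  37   0   5   2   6
   4   6   5   3   4  36  34  36  36  36   5  16  15  17   5  35  34  37  37  36   0  11  18  14
   0   5   5   6   6  34  35  36  37  35   6  14  18  17   4  34  35  36  36  36   0  10  18  14
  -4   6   6   6   7  37  36  36  36  35   5   6  13   9   6  37  36  36  37  35   0   8  17  14
  -8   6   0   0   7  34  36  38  37  34   0   0  12   8   0  35  34  36  35  37   0   0  11   0
 -12  35  35  36  36  38  36  34  38  36  35  35  36  37  34  36  39  35  34  33  34  36  37  36
 -16  37  37  37  37  37  36  35  36  35  35  37  39  37  38  37  36  36  38  37  37  36  35  35
 -20  39  36  39  36  36  38  36  37  37  38  35  36  38  40  36  37  36  39  36  36  37  36  37
 -24  53  54  50  35  35  36  35  36  36  35  36  36  36  39  37  36  36  35  52  53  55  53  52
 -28  54  55  54  52  51  39  37  35  35  31  33  32  34  33  36  35  39  47  55  55  54  56  53
 -32  54  54  54  53  53  36  37  34  34  13   4  11  13   4  35  35  39  54  54  54  53  54  56
 -36  54  54  54  55  55  35  37  37  38  15  17  17  13   5  35  38  38  53  54  55  53  52  56
```

View pics/l8.png

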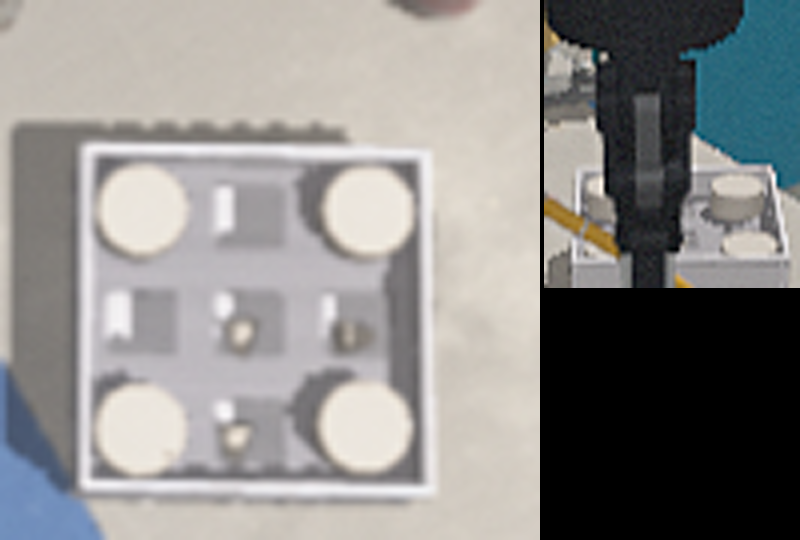

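View pics/s8c.png

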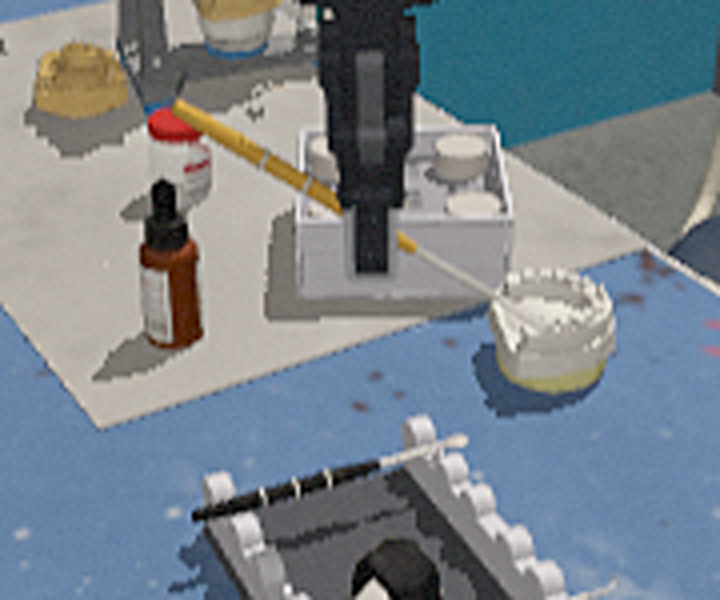

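All four drums are on the plate and no cone is. Three cones are visible in the catch space and cone 2 has rolled out of sight under the plate. Now I'll return to the rest.

{"name": "step_arm", "arguments": {
  "deltas": [
    [[36,-5,0],0],
    [[0,0,0],-8.4],
    [[0,0,0],-8.4],
    [[0,0,0],-8.3],
    [[0,0,0],0]
  ]
}}

```text
time_s: 15.15
tool_pos: [0.5383, 0.2725, 0.1505]
tcp_rot: [0.0, 0.538, 0.843, 0.0]
ft_force: [-0.9, 0.1, -0.6]
grip_width: 0.076
```

```bash
python3 - <<'E'
from h import *
to(.5376,.2773,.07)
s=snap('side','s9.png');cv2.imwrite('pics/s9c.png',cv2.resize(s['img'][160:310,220:400,::-1],None,fx=4,fy=4,interpolation=cv2.INTER_CUBIC))
s=snap('top');cv2.imwrite('pics/t9c.png',cv2.resize(s['img'][130:250,160:310,::-1],None,fx=5,fy=5,interpolation=cv2.INTER_CUBIC))
E
```

```text
tool delta mm [ 4.6  1.3 80.5] pos [0.5383 0.2725 0.1505] yang 24.96 t 15.15 w 0.076
```

View pics/s9c.png

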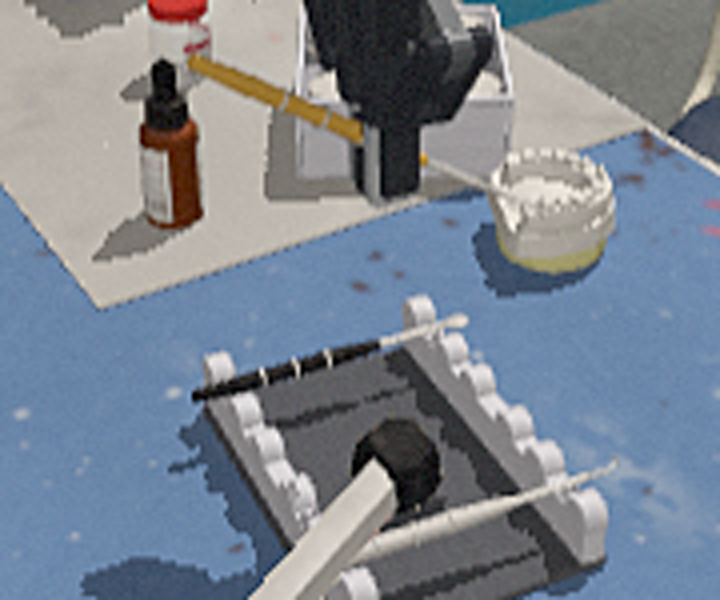

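View pics/t9c.png

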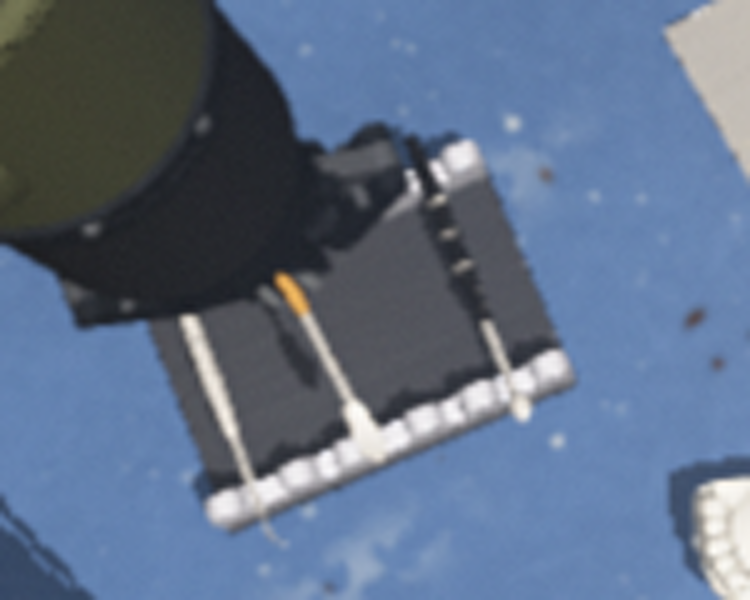

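Aligned (yaw 25°). I'll correct about 5 mm sideways, soften the grip and lower, so that the blade-side bar levels the spatula.

{"name": "step_arm", "arguments": {
  "deltas": [
    [[5,1,0],0],
    [[0,0,40],0],
    [[0,0,40],0],
    [[0,0,10],0],
    [[0,0,0],0]
  ],
  "newtons": 20
}}

```text
time_s: 15.75
tool_pos: [0.536, 0.2779, 0.0589]
tcp_rot: [-0.0, 0.538, 0.843, -0.002]
ft_force: [-0.4, 0.3, 0.7]
grip_width: 0.082
```

```bash
cat > lk2.py <<'E'
from h import *
import sys
n=sys.argv[1]
to(.5376,.2773,.016);print(np.round(state()['ft_force'],1))
s=snap('side');a=cv2.resize(s['img'][215:315,250:350,::-1],None,fx=4,fy=4,interpolation=cv2.INTER_CUBIC)
s=snap('top');b=cv2.resize(s['img'][150:250,180:280,::-1],None,fx=4,fy=4,interpolation=cv2.INTER_CUBIC)
cv2.imwrite('pics/'+n,np.hstack([a,b]))
E
python3 lk2.py r1.png
```

```text
tool delta mm [-1.1  1.3 42.9] pos [0.536  0.2779 0.0589] yang 24.92 t 15.75 w 0.082
[-0.4  0.3  0.7]
```

View pics/r1.png

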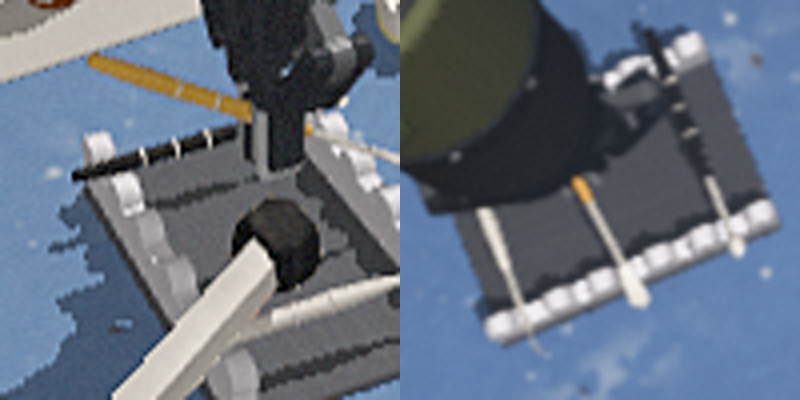

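The blade lines up with the middle notch (tip at (637,300) in the right half). I'll lower it slowly.

{"name": "step_arm", "arguments": {
  "deltas": [
    [[-1,0,8],0],
    [[0,0,7],0],
    [[0,0,7],0],
    [[0,0,6],0],
    [[0,0,0],0]
  ]
}}

```text
time_s: 16.35
tool_pos: [0.538, 0.278, 0.0345]
tcp_rot: [0.001, 0.537, 0.843, 0.001]
ft_force: [-3.0, -1.4, 9.2]
grip_width: 0.081
```

```bash
python3 lk2.py r2.png
```

```text
tool delta mm [-0.4 -0.7 18.5] pos [0.538  0.278  0.0345] yang 24.99 t 16.35 w 0.081
[-3.  -1.4  9.2]
```

View pics/r2.png

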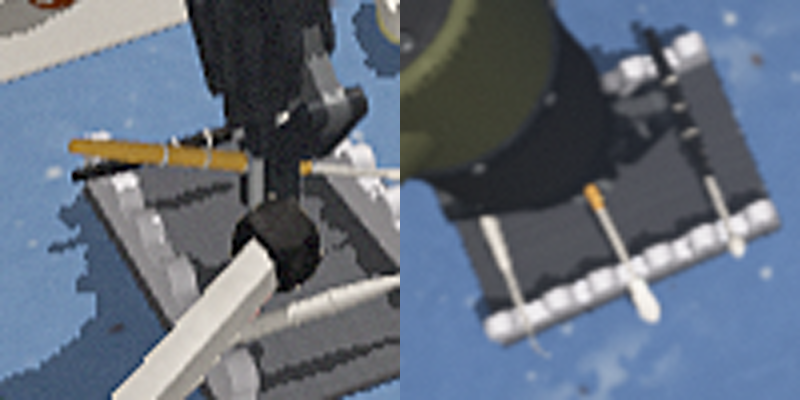

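It's levelling as planned, at 9 N. I'll continue.

{"name": "step_arm", "arguments": {
  "deltas": [
    [[0,0,5],0],
    [[0,0,5],0],
    [[0,0,4],0],
    [[0,0,3],0],
    [[0,0,0],0]
  ]
}}

```text
time_s: 16.95
tool_pos: [0.5396, 0.2788, 0.0189]
tcp_rot: [0.002, 0.537, 0.843, 0.003]
ft_force: [1.5, 0.8, 10.5]
grip_width: 0.077
```

```bash
python3 lk2.py r3.png
```

```text
tool delta mm [-0.5 -2.5  2.9] pos [0.5396 0.2788 0.0189] yang 25.02 t 16.95 w 0.077
[ 1.5  0.8 10.5]
```

View pics/r3.png

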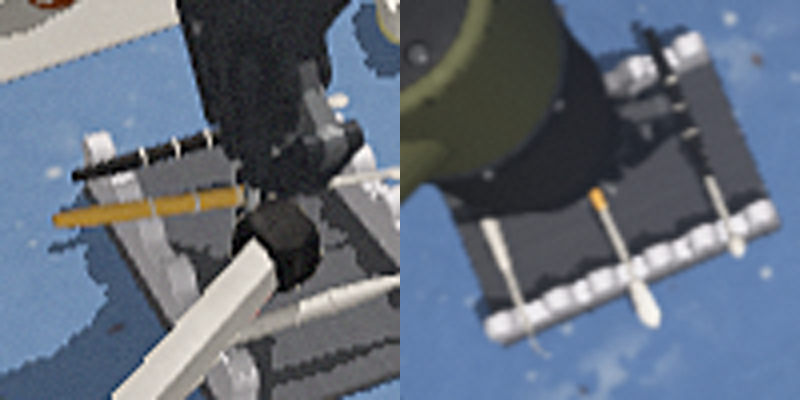

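{"name": "step_arm", "arguments": {
  "deltas": [
    [[0,0,2],0],
    [[0,0,1],0],
    [[0,0,0],0]
  ]
}}

```text
time_s: 17.35
tool_pos: [0.5399, 0.279, 0.0165]
tcp_rot: [0.002, 0.537, 0.844, 0.003]
ft_force: [2.3, 0.5, 11.1]
grip_width: 0.078
```

{"name": "step_arm", "arguments": {
  "deltas": [
    [[0,0,0],0],
    [[0,0,0],0],
    [[0,0,0],0],
    [[0,0,0],0]
  ],
  "gripper": -0.4
}}

```text
time_s: 17.75
tool_pos: [0.5369, 0.2775, 0.0119]
tcp_rot: [-0.0, 0.537, 0.843, -0.0]
ft_force: [1.2, 0.6, 0.7]
grip_width: 0.302
```

```bash
python3 lk2.py r4.png
```

```text
tool delta mm [-0.5  0.6 -4.1] pos [0.5369 0.2775 0.0119] yang 24.97 t 17.75 w 0.302
[1.2 0.6 0.7]
```

View pics/r4.png

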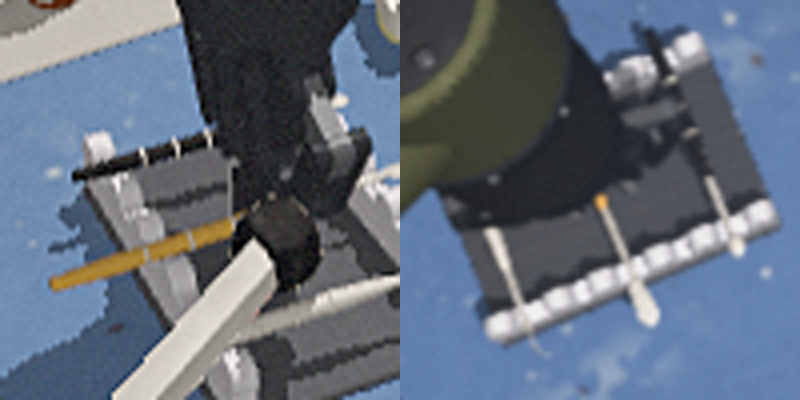

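The spatula is released and lies in the notches. I'll retreat straight up and clear the view.

{"name": "step_arm", "arguments": {
  "deltas": [
    [[0,0,-20],0],
    [[0,0,-40],0],
    [[0,0,-45],0],
    [[0,0,-45],0],
    [[0,0,-45],0]
  ]
}}

```text
time_s: 18.35
tool_pos: [0.5369, 0.2775, 0.2091]
tcp_rot: [-0.0, 0.537, 0.843, 0.0]
ft_force: [0.9, 0.5, 0.5]
grip_width: 0.303
```

{"name": "step_arm", "arguments": {
  "deltas": [
    [[-40,0,0],0],
    [[-40,0,0],0],
    [[-40,0,0],0],
    [[-40,-10,0],0],
    [[-40,-20,0],0]
  ]
}}

```text
time_s: 18.85
tool_pos: [0.5948, 0.0823, 0.2064]
tcp_rot: [-0.0, 0.537, 0.843, -0.0]
ft_force: [0.1, -0.5, 0.4]
grip_width: 0.301
```

{"name": "step_arm", "arguments": {
  "deltas": [
    [[-40,-20,0],0],
    [[-40,-20,0],0],
    [[-40,-20,0],0],
    [[-40,-20,0],0],
    [[0,0,0],0]
  ]
}}

```text
time_s: 19.35
tool_pos: [0.5888, -0.0997, 0.2073]
tcp_rot: [0.0, 0.54, 0.842, -0.001]
ft_force: [-0.0, -0.7, -0.2]
grip_width: 0.3
```

```bash
python3 - <<'E'
from h import *
to(.5,0)
s=snap('top','tf.png')
hsv=cv2.cvtColor(s['img'],cv2.COLOR_RGB2HSV)
m=((hsv[...,0]>8)&(hsv[...,0]<28)&(hsv[...,1]>120)&(hsv[...,2]>120))
m[:, :180]=0;m[:,280:]=0;m[:145]=0;m[245:]=0
v,u=np.nonzero(m)
P=np.array([onz(s,a,c,.034) for a,c in zip(u,v)])[:,:2]
c=P.mean(0);d=np.linalg.svd(P-c)[2][0]; d*=np.sign(d[0]);print(len(u),c,np.degrees(np.arctan2(d[1],d[0])), 'heights',np.percentile([dep(s,a,b)[2] for a,b in zip(u,v)],[10,50,90]))
for nm,a,b in [('dropper',332,145),('jar',411,139),('cast',314,237)]: print(nm,dep(s,a,b).round(3))
a=s['img'][:,:,::-1]
cv2.imwrite('pics/tfc.png',np.hstack([cv2.resize(a[150:250,180:280],None,fx=4,fy=4),cv2.resize(a[150:250,325:425],None,fx=4,fy=4)]))
s=snap('side','sf.png');print(s['img'].shape)
E
```

```text
tool delta mm [ 1.277e+02 -3.900e+01 -1.000e-01] pos [ 0.5888 -0.0997  0.2073] yang 24.68 t 19.35 w 0.3
93 [0.5749373  0.29567243] 24.828828213254223 heights [0.03222119 0.03457091 0.03669205]
dropper [0.493 0.064 0.591]
jar [ 0.575 -0.065  0.342]
cast [0.406 0.08  0.599]
(400, 640, 3)
```

View pics/tfc.png

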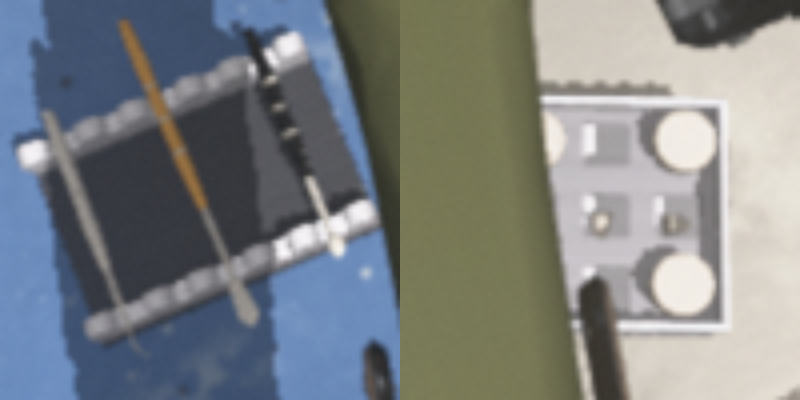

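View pics/sf.png

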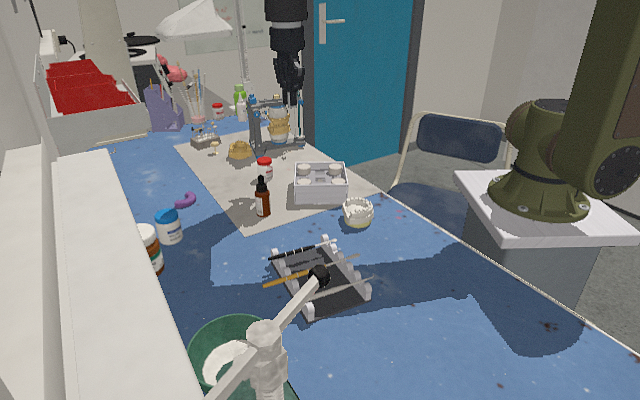

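The spatula is level in the middle notches (24.8°, top at 34.6 mm) and the bystanders look unmoved. One more check on cone 2: I'll enlarge the saved clear view and look at everything around the left hole.

{"name": "step_arm", "arguments": {
  "deltas": [
    [[-40,-15,-10],0],
    [[-40,-15,-10],0],
    [[-40,-20,0],0],
    [[-40,-20,0],0],
    [[-40,-20,0],0]
  ]
}}

```text
time_s: 19.95
tool_pos: [0.5929, -0.3146, 0.2272]
tcp_rot: [-0.0, 0.537, 0.844, 0.0]
ft_force: [0.9, 1.3, 0.6]
grip_width: 0.298
```

```bash
python3 - <<'E'
from h import *
s=snap('top','tg.png');a=s['img'][:,:,::-1]
b=cv2.resize(a[165:240,340:415],None,fx=8,fy=8,interpolation=cv2.INTER_CUBIC)
cv2.imwrite('pics/tgc.png',cv2.convertScaleAbs(b,alpha=1.5,beta=-30))
s2=snap('side');b=s2['img'][150:212,285:357,::-1];cv2.imwrite('pics/sgc.png',cv2.convertScaleAbs(cv2.resize(b,None,fx=8,fy=8,interpolation=cv2.INTER_CUBIC),alpha=1.3))
for nm,u,v in [('dropper',332,145),('jar',411,139),('cast',314,237)]: print(nm,dep(s,u,v).round(3))
pts=np.array([dep(s,u,v) for v in range(172,240) for u in range(342,412)]);q=(pts[:,:2]-[.521,-.0505])*1000
for x in range(16,-17,-4): print(x,[ (lambda k: round(k.max()) if len(k) else 0)(pts[(abs(q[:,0]-x)<2.1)&(abs(q[:,1]-y)<2.1),2]*1000) for y in range(60,20,-4)])
E
```

```text
dropper [0.644 0.048 0.072]
jar [ 0.662 -0.126  0.059]
cast [0.446 0.086 0.038]
16 [55, 36, 36, 37, 36, 34, 35, 39, 38, 35]
12 [56, 35, 35, 5, 3, 6, 3, 4, 34, 34]
8 [54, 35, 33, 5, 6, 6, 4, 3, 34, 36]
4 [56, 36, 38, 6, 3, 5, 5, 5, 34, 37]
0 [56, 34, 36, 4, 7, 7, 5, 4, 35, 36]
-4 [55, 35, 37, 5, 4, 5, 5, 5, 37, 38]
-8 [56, 33, 36, 0, 7, 7, 0, 0, 36, 36]
-12 [57, 34, 37, 37, 35, 36, 36, 33, 38, 37]
-16 [57, 38, 38, 34, 35, 35, 36, 36, 36, 37]
```

View pics/tgc.png

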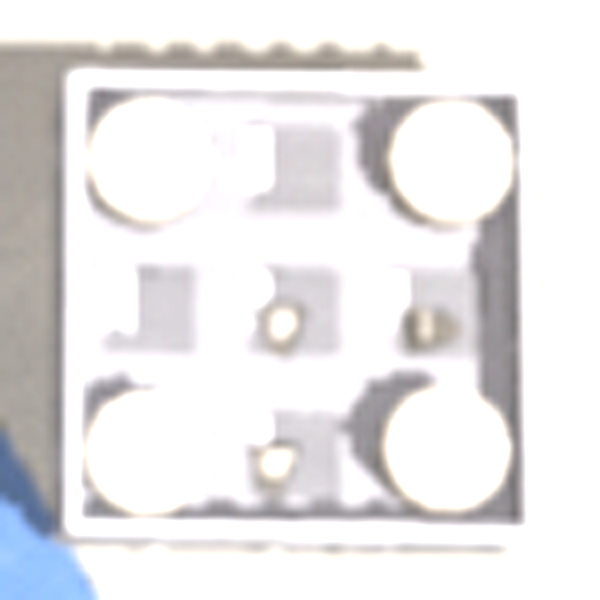

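View pics/sgc.png

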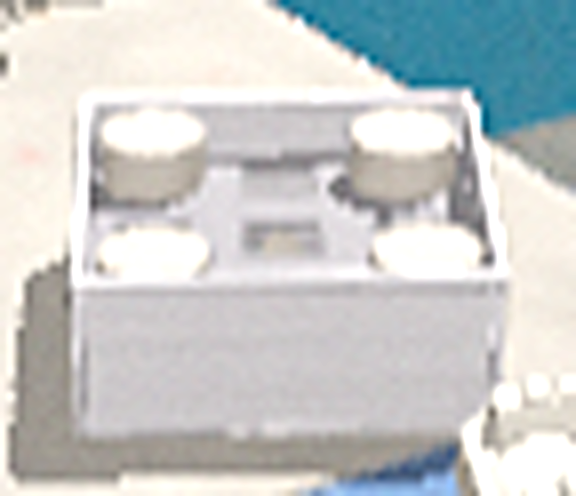

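View pics/tg.png

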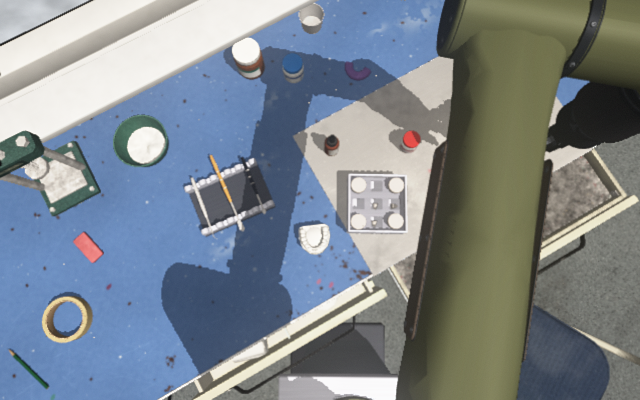

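No cone is on the plate or anywhere on the bench, the bystanders are where they were, and the gripper is clear. Handing in.

```bash
python3 -c "
from rig import *
print(sign_off())"
```

```text
the job is handed in; nothing more can be done
None
```

I handed the job in at about 20 s of the 64 s. As far as I could check, everything is done; the one thing I couldn't see directly is cone 2.

**What I did:**
- **Tilting:** the tool can only yaw, so I gripped the spatula near its middle and levered its handle on the sieve rim. That tilted the blade about 37° down.
- **Stirring:** I pushed the cones one at a time into the centre, left, right and bottom-middle holes.
- **Putting it back:** I pressed the spatula into the middle notches, which levelled it, and backed the gripper off.

**Last checks:**
- **Cones:** the depth map shows no cone left on the plate. Three are visible below it, with tops at about 16 mm. Cone 2 is not visible anywhere; it was pushed into the left-middle hole and has most likely rolled under the plate.
- **Drums:** all four are in their corners on the plate.
- **Spatula:** it lies level, about 0.3° from its starting direction. Its handle measures about 5 mm from where it started, well within the 35 mm allowed.
- **Other things:** the dropper, jar and cast read within 3 mm of their starting spots. I checked the carver and probe only by eye, and they look unmoved.
- **Forces:** the highest wrist force I read was about 27 N, while levering on the rim. The gripper was clear of everything at the end.

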